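# Refit the lemon slicer's blade at the tea counter

## Task

Put the clean slicer blade back: take it from the drying tray, lay it flat in the channel of the slicer bed with its notch over the locating pin and slide it fully home until the bottom of the notch rests against the pin; be gentle, the sprung pin is delicate. Then swing the red keeper all the way across the blade to lock it in, let go, and leave the other things on the counter as they are.

Things in the scene. Friction and masses are not known exactly. Their poses are not given: they have to be found in the camera images.
- blade: steel slicer blade: flat plate 100 (x, from -55 to +45) x 50 (y) x 4 mm (z) with an upright yellow grip rib on top, 42 (x) x 14 (y) mm, from 4 to 38 mm above the underside, centred at x = -29 mm, y = 0. A notch open to the +x end, 8.4 mm wide (y) and 14 mm deep (x), is cut through the plate in the middle of that end. Lies flat, rib up. Mass about 110 g (varies). Origin: on the underside, 45 mm behind the notched end
- notch (a point): middle of the bottom (inner end) of the blade's notch, at the underside: blade x = +31, y = 0, z = 0 mm; moves with the blade
- holder: slicer bed, fixed to the counter: white block 200 (x) x 116 (y) mm, flat bed 20 mm above the origin. A channel along x, open at both ends, runs between grey side strips (5 mm high, inner faces at y = +-38 mm). The notched end of the blade goes in towards +x. Bed rigid: more than 40 N between blade and slicer counts as forcing. Origin: centre of the underside
- pin_mid (a point): holder x = +45, y = 0, z = +20 mm, on the bed. The dark steel pin (6 mm square, 7 mm tall) stands at this x but was set up to 9.5 mm to either side in y, anew each time; sideways it is firm, and its y is not reported: find it by feel or sight. Blade home: notch 3 mm short of the pin's middle, at holder x = 42 mm, the plate flat on the bed
- pin_post (a joint): how far the delicate sprung pin is pushed towards the holder's +x, m: 0 at rest, 1 mm for every 5 N; it springs back when let go. Pushed in 4 mm (20 N) counts as forcing it
- keeper_pivot (a point): pivot axis (vertical) of the keeper on the slicer bed: holder x = +32, y = +46 mm, at the height of the keeper's underside, 28 mm above the holder's origin
- keeper (a joint): angle of the red keeper, a flat bar 12 mm wide and 6 mm thick, 4 mm above a seated blade. At 0 it points along the holder's +x, clear of the channel; it turns clockwise seen from above and at 1.57 rad it points to the holder's -y, across the blade (hard stop at 1.60). Starts between 0 and 0.3, stays where it is left, needs about 2.5 N at its knob
- keeper_knob (a point): centre of the upright round black knob on the keeper, 12 mm in diameter, from 6 to 40 mm above the keeper's underside; its axis is 45 mm from the pivot; this point is 32 mm above the keeper's underside (60 mm above the holder's origin)
- tray: grey drying tray fixed to the counter, 170 (x) x 200 (y) mm, floor 6 mm and rim 12 mm above the counter; the blade lies in its -y half, the pusher stands in its +y half. Origin: centre of the underside
- pusher: bystander: black plastic food pusher with a waisted knob, 44 mm across, 45 mm tall, standing on the drying tray; origin under its centre
- cups: bystander: upside-down stack of white paper cups with a yellow band, 79 mm across, 170 mm tall; origin under its centre
- tea_tin: bystander: green tea tin, 80 mm across, 110 mm tall; origin under its centre
- sugar_jar: bystander: amber sugar jar with a steel cap, 76 mm across, 120 mm tall; origin under its centre
- half_lemon: bystander: yellow half lemon lying on its cut face, 60 mm across, 40 mm tall; origin under its centre
- spoon: bystander: steel spoon 170 mm long lying on the counter; origin under its middle
There are look-alikes about, which are no part of the job. Leave any orange look-alike of the holder alone.

How it is judged:
By the outcome, as a careful person would: the job done as asked, in the order asked, and still so for the second after the job is handed in, with the robot touching nothing.
It also fails if it takes over 72 s, if anything falls off the work surface, if the arm or the gripper's body presses on something with over 40 N, if the wrist force passes 120 N, or if a joint passes its speed limit or range.

## Robot

A 7-joint arm with a two-finger parallel gripper is mounted at the origin on the work surface. World frame = base frame: x ahead of the robot, y to its left, z up, the work surface at z = 0. Lengths are in m, angles in rad, forces in N, time in s.
With the tool pointing down it reaches from about 0.4 to 0.925 m from the base axis. Payload 5.6 kg.
Tool frame: the origin (TCP) lies between the finger pads; the fingertips stand 22 mm ahead of it and the grasp point (between the pads) lies 3 mm ahead of it; z points along the fingers, y is the direction in which the jaws open and shut (so a half turn about z gives the same grasp; the last joint's range is limited). The gripper opens to 85 mm and grips with 20 to 120 N. Pads are 22 mm wide; open, the fingers measure 114 mm over their backs; the gripper's body (76 mm by 85 mm) begins 54 mm behind the grasp point. The pads swing forward as they close: fully open they stand 13 mm farther back than shut.
Start: joints at [-1.261, 0.468, -0.012, 1.603, 0.006, 1.071, -0.056], TCP at [0.225, 0.61, 0.253] pointing down, gripper open.
Joint ranges: [-2.53, 2.53], [-0.31, 2.02], [-1.57, 1.55], [0.28, 2.44], [-1.29, 4.43], [0.15, 1.84], [-2.92, 2.92]. Speed limits (rad/s): [2.57, 2.57, 3.14, 3.14, 3.14, 3.14, 3.14].

## Interface

Orientations are given as a unit quaternion [x, y, z, w].
In Python, from rig import status, optics, r gives the robot as it stands.
- The arm moves only by the tool apply_moves, never from a script. Its argument "targets" is text: rows parted by semicolons, each of 7 numbers parted by spaces: the shift along the tool's x, y, z in mm, then the turn, a rotation vector about the tool's x, y, z in rad, then the opening, from -1 (shut) to 1 (fully open), so that 0 is half open. In form: tx ty tz ax ay az gripper; .... A call has 1 to 5 rows; each row is the pose to reach, as a shift and turn from the pose commanded when the call began, along the tool's axes at that moment; what a row does not reach only later rows make up. A row lasts 1/12 s, in which the tool goes at most 41.7 mm and 7.16 degrees, less where a joint would pass 70% of its speed; a pose out of reach is approached as far as the arm can. A call with a gripper value outside its range is refused whole. The fingers move at their own pace and stop on an object; the grip force is fixed at half the most. Time passes only in rows, so rows that repeat a pose let the fingers close. It gives the time, the measured TCP pose, the force and the opening at its end, in the units of the state.
- status.state(): the state, without advancing time (a new reading comes with each control period).
- optics.grab_frame(name): name is "scene" or "side" or "wrist"; returns a dict with "color" (384x512x3 uint8, blue, green, red), "fx", "fy", "cx", "cy" (pixels), "view" (4x4, takes a point from world to camera coordinates). Camera axes: x right, y up, looking along -z (the intrinsics and any distortion apply to the point x, -y, -z); pixel columns grow to the right and rows downward; lengths in m; the calibration is good to about 2 mm. A picture is of the moment at which its call begins. There is no depth.
- r.job_done(): hands the job in, once; it reports no verdict.
Trained networks look in a picture, given as the dict that the camera call returned (one of the last four; its "shot" number tells which), for a name from the list of things; names that differ only in an ending like _2 or _b are one class to them, and where a whole thing is asked for, a point or a joint stands for the part that bears it (a point fixed in the world has none). Each returns a list of dicts, best first, with "p" (0 to 1); they miss things now and then, are a little off and sometimes report something else, mostly with a low value. They report only what shows in the picture. A call takes as long as a camera call. They do not tell look-alikes from the thing itself.
- optics.spot_in(query, picture): "uv" ([column, row] in pixels, amid what is visible of it).
- optics.mark_of(query, picture): "uv" ([column, row] in pixels: a listed point, or the origin of a listed thing).
The state is a dict: "time": time; "joint_pos": joint angles; "joint_vel": joint speeds; "tau": joint torques, N m; "eef_pos": TCP position; "tool_rot": TCP orientation; "force": force on the tool from outside, world axes, zero at the start; "wrist_torque": the same for the moment, N m; "grip_width": opening from 0.0 (shut) to 1.0 (fully open).
Only numpy, scipy, OpenCV 4.12 (cv2) and the standard library are available. Lean on these libraries where they do the work, as an engineer would, in place of code of your own. Each camera call takes 0.05 s, during which the arm holds its last target.

## Working session

There is one attempt and no reset: what is moved stays moved. The work goes in short steps, Python scripts to look and compute and a tool call to move; the robot and the scene stay as the last step left them, time stands still between calls to the robot, and variables do not carry over. Pictures are saved under pics/ and viewed, and the job is handed in when it is done.

Besides the shell and the picture viewer there is one more tool, called as name(argument=value, ...), one argument or row to a line, values as JSON. apply_moves: Moves the arm, as the interface text tells. Its arguments: {"type":"object","properties":{"targets":{"type":"string"}},"required":["targets"]}

```bash
ls; mkdir -p pics
python3 - <<'E'
from rig import status, optics, r
import cv2
s=status.state()
print({k:s[k] for k in ('time','eef_pos','tool_rot','force','grip_width')})
for n in ('scene','side','wrist'):
    f=optics.grab_frame(n)
    cv2.imwrite(f'pics/{n}0.png',f['color'])
    print(n,f['fx'],f['fy'],f['cx'],f['cy'],f['view'],[k for k in f])
    for q in ('blade','notch','holder','keeper_knob','keeper_pivot','tray','pin_mid'):
        print(q,[(d['uv'],round(d['p'],2)) for d in optics.mark_of(q,f)][:4])
E
```

```text
pics
{'time': 0.0, 'eef_pos': array([0.22447832, 0.60946458, 0.25232404]), 'tool_rot': array([ 1.75521911e-01,  9.84475118e-01, -8.90708799e-04, -8.64400723e-05]), 'force': array([ 0.03911322, -0.03171038, -0.50043118]), 'grip_width': 1.0059305101696654}
scene 476.2922488879614 476.2922488879614 256.29243221609113 184.28177427288728 [[ 0.51493609  0.85719581 -0.00749386 -0.33243032]
 [-0.63071146  0.38477354  0.67390829  0.31737289]
 [ 0.5805548  -0.34229324  0.738777   -2.04294736]
 [ 0.          0.          0.          1.        ]] ['color', 'fx', 'fy', 'cx', 'cy', 'view', 'shot']
blade []
notch []
holder []
keeper_knob []
keeper_pivot []
tray []
pin_mid []
side 400.99211891039937 400.99211891039937 256.14725514994893 195.47814392555364 [[ 0.99871484 -0.04925264  0.01195173 -0.58941062]
 [ 0.01768594  0.55967557  0.82852306 -0.08542835]
 [-0.04749604 -0.8272469   0.55982737 -1.11639002]
 [ 0.          0.          0.          1.        ]] ['color', 'fx', 'fy', 'cx', 'cy', 'view', 'shot']
blade [([236.1, 189.1], 0.8)]
notch [([249.4, 192.1], 0.63)]
holder [([237.8, 277.0], 0.87), ([341.1, 274.7], 0.82), ([161.6, 361.1], 0.55)]
keeper_knob [([269.0, 237.6], 0.73), ([196.3, 309.3], 0.63), ([375.6, 245.9], 0.62)]
keeper_pivot [([357.5, 255.7], 0.95), ([245.4, 249.5], 0.85), ([172.7, 326.7], 0.55)]
tray [([233.7, 185.1], 0.6)]
pin_mid [([259.7, 263.1], 0.91)]
wrist 343.325001710584 343.325001710584 259.5335623509905 192.45884286397893 [[ 3.46018155e-01  9.38227461e-01 -8.17246314e-04 -6.48814680e-01]
 [-9.01882694e-01  3.32373864e-01 -2.75926115e-01  3.62010720e-02]
 [-2.58609827e-01  9.62125054e-02  9.61178501e-01 -3.79064939e-01]
 [ 0.00000000e+00  0.00000000e+00  0.00000000e+00  1.00000000e+00]] ['color', 'fx', 'fy', 'cx', 'cy', 'view', 'shot']
blade []
notch []
holder []
keeper_knob []
keeper_pivot []
tray []
pin_mid []
```

View pics/scene0.png

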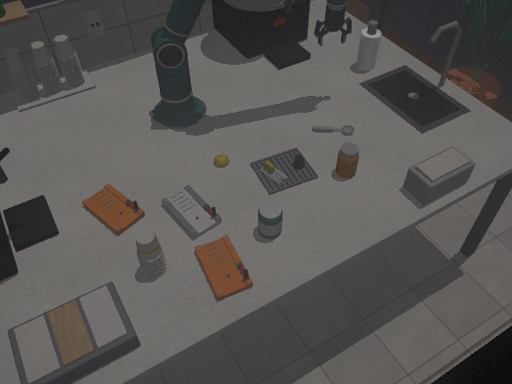

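View pics/side0.png

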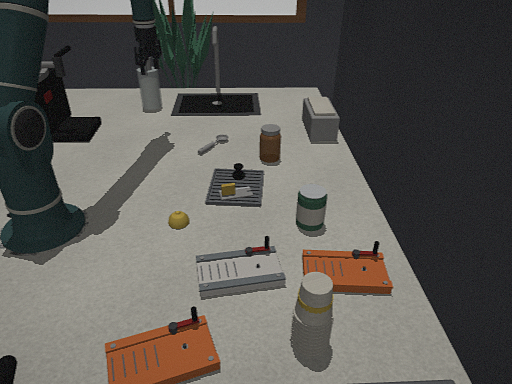

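View pics/wrist0.png

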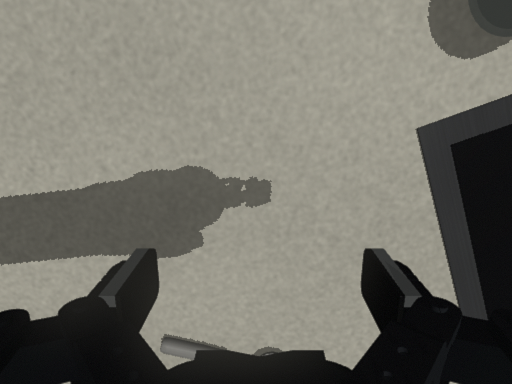

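```bash
cat > h.py <<'E'
import numpy as np, cv2
from scipy.spatial.transform import Rotation as R
from rig import status, optics, r
def ray(f,uv):
    d=np.array([(uv[0]-f['cx'])/f['fx'],-(uv[1]-f['cy'])/f['fy'],-1.])
    V=np.array(f['view']);return -V[:3,:3].T@V[:3,3],V[:3,:3].T@d
def pz(f,uv,z):
    o,d=ray(f,uv);return (o+d*(z-o[2])/d[2])
def proj(f,p):
    V=np.array(f['view']);c=V[:3,:3]@np.asarray(p)+V[:3,3]
    return np.array([f['cx']+f['fx']*c[0]/-c[2],f['cy']-f['fy']*c[1]/-c[2]])
def plan(pos,yaw,s=None,cur=None):
    """tool down, tool-y (jaw) axis... returns tool shift mm and rotvec for tool with x axis at world angle yaw"""
    s=s or status.state()
    R0=R.from_quat(s['tool_rot']) if cur is None else cur[1]
    p0=s['eef_pos'] if cur is None else cur[0]
    x=np.array([np.cos(yaw),np.sin(yaw),0]);z=np.array([0,0,-1.]);y=np.cross(z,x)
    Rt=R.from_matrix(np.c_[x,y,z])
    return R0.inv().apply(np.asarray(pos)-p0)*1000,(R0.inv()*Rt).as_rotvec()
def st():
    s=status.state();x=R.from_quat(s['tool_rot']).as_matrix()
    print('t %.2f'%s['time'],'pos',np.round(s['eef_pos'],4),'yawx %.4f'%np.arctan2(x[1,0],x[0,0]),'z',np.round(x[:,2],3),'F',np.round(s['force'],2),'g %.3f'%s['grip_width'])
    return s
E
python3 - <<'E'
from h import *
s=st()
f=optics.grab_frame('side')
hz={'pin_mid':.020,'holder':0,'keeper_pivot':.028,'keeper_knob':.060,'blade':.006,'notch':.006,'tray':0,'pusher':0,'half_lemon':0,'tea_tin':0,'sugar_jar':0}
for q,z in hz.items():
    print(q,[(np.round(pz(f,d['uv'],z),4),np.round(d['uv']),round(d['p'],2)) for d in optics.mark_of(q,f)][:4])
c=f['color'][130:310,170:330]
cv2.imwrite('pics/sidecrop.png',cv2.resize(c,None,fx=5,fy=5,interpolation=cv2.INTER_CUBIC)[:900//1,:800][:600])
cv2.imwrite('pics/sidecrop2.png',cv2.resize(f['color'][230:310,180:300],None,fx=6,fy=6,interpolation=cv2.INTER_CUBIC))
g=optics.grab_frame('scene')
cv2.imwrite('pics/scenecrop.png',cv2.resize(g['color'][140:250,150:330],None,fx=4.4,fy=4.4,interpolation=cv2.INTER_CUBIC))
E
```

```text
t 1.20 pos [0.2246 0.61   0.2533] yawx 2.7887 z [ 0.  0. -1.] F [ 0.23  0.19 -0.69] g 0.999
pin_mid [(array([ 0.8282, -0.2164,  0.02  ]), array([359., 268.]), 0.91), (array([ 0.5795, -0.1897,  0.02  ]), array([256., 263.]), 0.84), (array([ 0.427 , -0.4117,  0.02  ]), array([183., 344.]), 0.59)]
holder [(array([ 0.7889, -0.2201,  0.    ]), array([342., 276.]), 0.78), (array([ 0.5395, -0.2114,  0.    ]), array([240., 276.]), 0.66), (array([ 0.3875, -0.4285,  0.    ]), array([163., 359.]), 0.57)]
keeper_pivot [(array([ 0.56  , -0.1513,  0.028 ]), array([247., 250.]), 0.94), (array([ 0.8343, -0.1734,  0.028 ]), array([358., 254.]), 0.76), (array([ 0.4062, -0.3799,  0.028 ]), array([174., 329.]), 0.59), (array([ 0.536 , -0.2363,  0.028 ]), array([238., 275.]), 0.28)]
keeper_knob [(array([ 0.8732, -0.1758,  0.06  ]), array([376., 244.]), 0.75), (array([ 0.6031, -0.1464,  0.06  ]), array([265., 239.]), 0.71), (array([ 0.4475, -0.3662,  0.06  ]), array([194., 312.]), 0.64)]
blade [(array([0.5385, 0.1344, 0.006 ]), array([238., 194.]), 0.58)]
notch [(array([0.5747, 0.144 , 0.006 ]), array([249., 192.]), 0.68)]
tray [(array([0.5396, 0.1809, 0.    ]), array([238., 188.]), 0.68), (array([ 0.5633, -0.119 ,  0.    ]), array([248., 250.]), 0.57)]
pusher [(array([0.5457, 0.2469, 0.    ]), array([239., 177.]), 0.56)]
half_lemon [(array([0.367 , 0.0069, 0.    ]), array([178., 222.]), 0.74)]
tea_tin [(array([ 0.7455, -0.0129,  0.    ]), array([311., 223.]), 0.56)]
sugar_jar [(array([0.6577, 0.3664, 0.    ]), array([270., 159.]), 0.8)]
```

View pics/sidecrop.png

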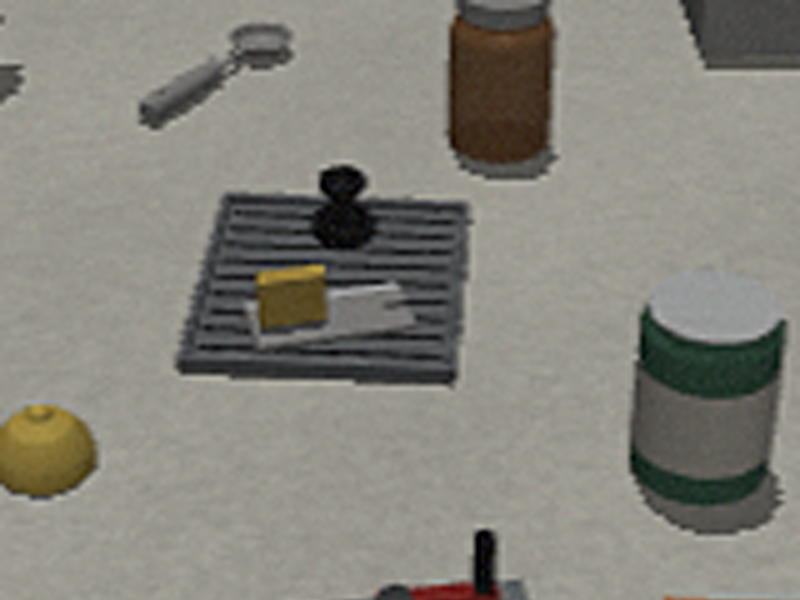

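View pics/sidecrop2.png

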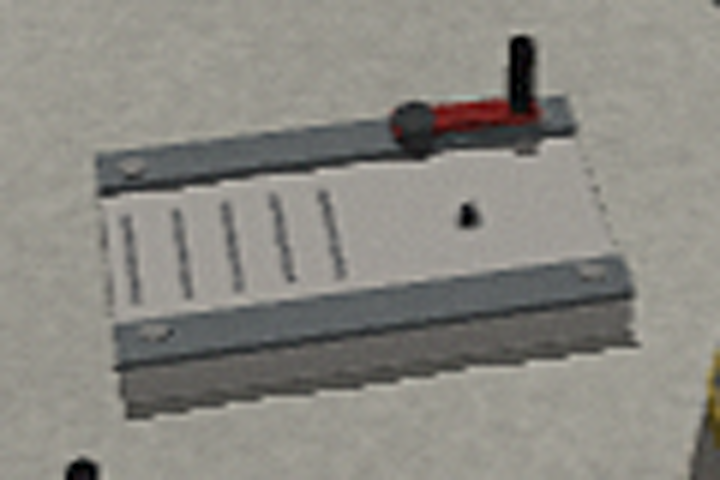

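View pics/scenecrop.png

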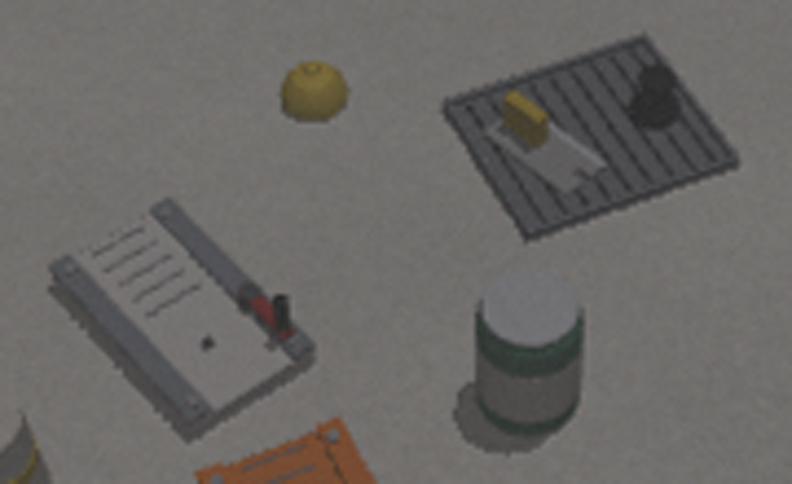

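Run:
```python
from h import *
s=st();print(s['joint_pos'])
f=optics.grab_frame('wrist');o,d=ray(f,(256,192))
Rt=R.from_quat(s['tool_rot'])
print('cam in tool',Rt.inv().apply(o-s['eef_pos']),'dir',Rt.inv().apply(d),'right',Rt.inv().apply(np.array(f['view'])[0,:3]))
```

```text
t 1.85 pos [0.2247 0.61   0.2533] yawx 2.7887 z [ 0.  0. -1.] F [0.5  1.06 0.87] g 0.998
[-1.26097956  0.46748251 -0.01157453  1.60269879  0.00597766  1.07140001
 -0.05629914]
cam in tool [ 0.06951705 -0.00085173 -0.1204821 ] dir [-0.27461075 -0.01127206  0.96154542] right [-4.03097213e-04  9.99999510e-01  9.03940431e-04]
```

```bash
cat >> h.py <<'E'
def rows(pos,yaw,g,n=None,vm=38,wm=0.12,s=None,start=None):
    """print straight plan from current pose to pos/yaw, in calls of 5 rows, in each call's start frame"""
    if start is None:
        s=s or status.state();Rm=R.from_quat(s['tool_rot']);p0=s['eef_pos']
    else: p0,Rm=start
    x=np.array([np.cos(yaw),np.sin(yaw),0]);z=np.array([0,0,-1.]);y=np.cross(z,x)
    Rt=R.from_matrix(np.c_[x,y,z]);rv=(Rm.inv()*Rt).as_rotvec();dp=np.asarray(pos)-p0
    if n is None: n=int(max(np.ceil(np.linalg.norm(dp)*1000/vm),np.ceil(np.linalg.norm(rv)/wm),1))
    P=lambda k:(p0+dp*k/n,Rm*R.from_rotvec(rv*k/n))
    for k0 in range(0,n,5):
        a,A=P(k0);o=[]
        for k in range(k0+1,min(k0+5,n)+1):
            b,B=P(k);t=A.inv().apply(b-a)*1000;w=(A.inv()*B).as_rotvec()
            o.append(' '.join(('%.1f'%v).replace('-0.0','0') for v in t)+' '+' '.join('%.4g'%(round(v,4)+0) for v in w)+' %g'%g)
        print('; '.join(o))
    return P(n)
E
python3 - <<'E'
from h import *
rows((0.515,0.128,0.22),0.25,1)
E
```

```text
-20.0 -16.0 1.5 0 0 0.1154 1; -39.9 -32.0 3.0 0 0 0.2308 1; -59.9 -48.0 4.5 0 0 0.3462 1; -79.8 -64.0 6.1 0 0 0.4616 1; -99.8 -80.0 7.6 0 0 0.577 1
-25.5 -2.5 1.5 0 0 0.1154 1; -50.9 -5.0 3.0 0 0 0.2308 1; -76.4 -7.6 4.5 0 0 0.3462 1; -101.8 -10.1 6.1 0 0 0.4616 1; -127.3 -12.6 7.6 0 0 0.577 1
-22.7 11.8 1.5 0 0 0.1154 1; -45.4 23.5 3.0 0 0 0.2308 1; -68.1 35.3 4.5 0 0 0.3462 1; -90.8 47.1 6.1 0 0 0.4616 1; -113.5 58.9 7.6 0 0 0.577 1
-12.6 22.3 1.5 0 0 0.1154 1; -25.2 44.5 3.0 0 0 0.2308 1; -37.8 66.8 4.5 0 0 0.3462 1; -50.4 89.0 6.1 0 0 0.4616 1; -63.0 111.3 7.6 0 0 0.577 1
1.6 25.5 1.5 0 0 0.1154 1; 3.1 51.1 3.0 0 0 0.2308 1
```

apply_moves(
  targets="-20 -16 1.5 0 0 0.1154 1; -40 -32 3 0 0 0.2308 1; -60 -48 4.5 0 0 0.3462 1; -80 -64 6 0 0 0.4616 1; -100 -80 7.6 0 0 0.577 1",
)

```text
time: 2.32
eef_pos: [0.2913, 0.4993, 0.2457]
tool_rot: [0.451, 0.893, 0.0, -0.0]
force: [-0.8, 0.1, 0.2]
grip_width: 1.001
```

apply_moves(
  targets="-25.5 -2.5 1.5 0 0 0.1154 1; -51 -5 3 0 0 0.2308 1; -76.4 -7.6 4.5 0 0 0.3462 1; -102 -10 6 0 0 0.4616 1; -127 -12.6 7.6 0 0 0.577 1",
)

```text
time: 2.73
eef_pos: [0.3573, 0.3899, 0.2383]
tool_rot: [0.686, 0.727, 0.0, -0.0]
force: [0.3, 0.1, 0.0]
grip_width: 0.999
```

apply_moves(
  targets="-22.7 11.8 1.5 0 0 0.1154 1; -45.4 23.5 3 0 0 0.2308 1; -68 35.3 4.5 0 0 0.3462 1; -91 47 6 0 0 0.4616 1; -113.5 59 7.6 0 0 0.577 1",
)

```text
time: 3.15
eef_pos: [0.4233, 0.2804, 0.2307]
tool_rot: [0.865, 0.502, 0.0, -0.0]
force: [-0.3, -0.0, 0.8]
grip_width: 0.998
```

apply_moves(
  targets="-12.6 22.3 1.5 0 0 0.1154 1; -25.2 44.5 3 0 0 0.2308 1; -37.8 66.8 4.5 0 0 0.3462 1; -50.4 89 6 0 0 0.4616 1; -63 111.3 7.6 0 0 0.577 1",
)

```text
time: 3.57
eef_pos: [0.4894, 0.171, 0.2231]
tool_rot: [0.972, 0.235, 0.0, -0.0]
force: [-0.6, 0.4, 0.1]
grip_width: 0.999
```

apply_moves(
  targets="1.6 25.5 1.5 0 0 0.1154 1; 3 51 3 0 0 0.2308 1; 3 51 3 0 0 0.2308 1",
)

```text
time: 3.82
eef_pos: [0.5173, 0.123, 0.2203]
tool_rot: [0.993, 0.119, 0.001, 0.001]
force: [-0.0, -0.3, -0.5]
grip_width: 0.999
```

Run:
```python
from h import *
s=st();print(s['joint_pos'])
f=optics.grab_frame('wrist');cv2.imwrite('pics/w1.png',f['color'])
for q,z in {'blade':.006,'notch':.006}.items():
    print(q,[(np.round(pz(f,d['uv'],z),4),np.round(d['uv'],1),round(d['p'],2)) for d in optics.mark_of(q,f)][:4])
```

```text
t 3.82 pos [0.5173 0.123  0.2203] yawx 0.2386 z [ 0.002 -0.002 -1.   ] F [-0.01 -0.35 -0.52] g 0.999
[-0.84449501  0.347058    0.67045919  1.95963351 -0.26493229  0.92100859
 -1.37366498]
blade [(array([0.5397, 0.1434, 0.006 ]), array([242.7, 140.6]), 0.84)]
notch [(array([0.564 , 0.1492, 0.006 ]), array([242.4, 114.2]), 0.86)]
```

View pics/w1.png

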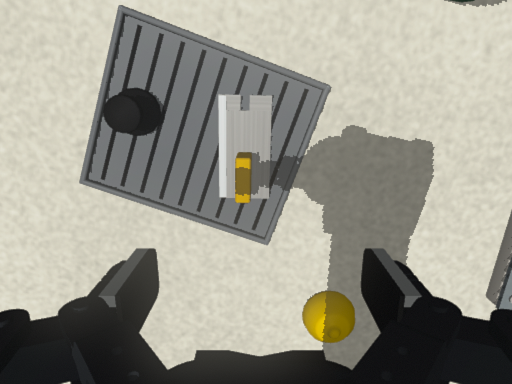

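Run:
```python
from h import *
im=cv2.imread('pics/w1.png')
cv2.imwrite('pics/w1z.png',cv2.resize(im[85:215,190:300],None,fx=4.6,fy=4.6,interpolation=cv2.INTER_CUBIC))
```

```text
(no output)
```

View pics/w1z.png

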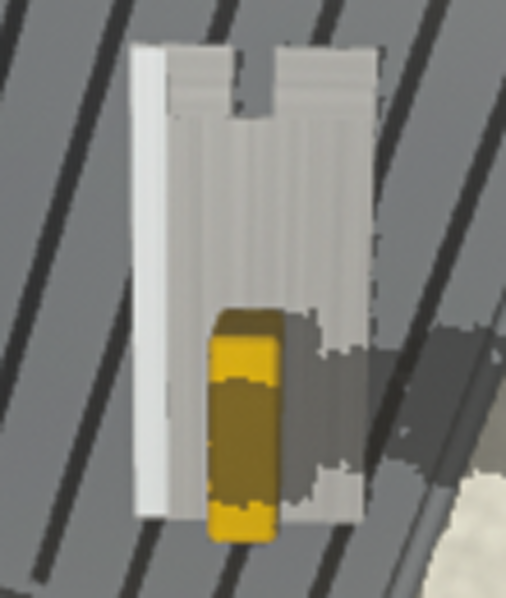

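```bash
cat >> h.py <<'E'
def fit2d(A,B):
    """rigid yaw fit model A->world B; returns yaw,t,residuals mm"""
    A=np.asarray(A,float);B=np.asarray(B,float);a=A-A.mean(0);b=B-B.mean(0)
    th=np.arctan2((a[:,0]*b[:,1]-a[:,1]*b[:,0]).sum(),(a*b).sum())
    M=np.array([[np.cos(th),-np.sin(th)],[np.sin(th),np.cos(th)]]);t=B.mean(0)-M@A.mean(0)
    return th,t,np.round(((A@M.T+t)-B)*1000,1)
E
python3 - <<'E'
from h import *
f=optics.grab_frame('wrist')
Z=lambda u:(190+u[0]/4.6-.4,85+u[1]/4.6-.4)
A=[(.045,.025),(.045,-.025),(-.055,.025),(-.055,-.025)]
B=[pz(f,Z(u),.010)[:2] for u in ((132,44),(379,47),(135,518),(363,522))]
th,t,res=fit2d(A,B);print('plate',th,t,res.tolist())
A=[(-.008,.007),(-.008,-.007),(-.050,-.007),(-.050,.007)]
B=[pz(f,Z(u),.044)[:2] for u in ((210,336),(281,336),(277,542),(208,542))]
th2,t2,res=fit2d(A,B);print('rib',th2,t2,res.tolist())
c=t+np.array([np.cos(th),np.sin(th)])*-.029
c2=t2+np.array([np.cos(th2),np.sin(th2)])*-.029;print(c,c2)
E
```

```text
plate 0.22714952266109356 [0.53509182 0.14764423] [[0.3, 0.4], [-0.2, -0.1], [0.0, -0.0], [-0.2, -0.2]]
rib 0.22580618380865367 [0.53557114 0.1475909 ] [[0.6, 0.5], [0.4, -0.1], [-0.6, -0.4], [-0.3, 0.1]]
[0.50683677 0.1411134 ] [0.50730734 0.14109802]
```

Run:
```python
from h import *
e=rows((0.507,0.1411,0.11),0.2265,0)
rows((0.507,0.1411,0.036),0.2265,0,n=4,start=e)
```

```text
-1.5 -4.4 36.6 -0.0002 0.0001 0.0086 0; -2.9 -8.9 73.2 -0.0005 0.0002 0.0173 0; -4.4 -13.3 109.8 -0.0007 0.0003 0.0259 0
0 0.0 18.5 0 0 0 0; 0 0.0 37.0 0 0 0 0; 0 0.0 55.5 0 0 0 0; 0 0.0 74.0 0 0 0 0
```

apply_moves(
  targets="-1.5 -4.4 36.6 0 0 0.009 0; -3 -9 73 0 0 0.017 0; -4.4 -13.3 110 0 0 0.026 0; -4.4 -13.3 110 0 0 0.026 0",
)

```text
time: 4.35
eef_pos: [0.502, 0.1413, 0.1041]
tool_rot: [0.993, 0.114, -0.006, 0.001]
force: [-1.4, 0.5, -0.7]
grip_width: 0.504
```

Run:
```python
from h import *
st()
rows((0.507,0.1411,0.036),0.2265,0,n=4)
```

```text
t 4.35 pos [0.502  0.1413 0.1041] yawx 0.2285 z [-0.012 -0.004 -1.   ] F [-1.41  0.5  -0.68] g 0.504
1.4 0.3 17.0 0.0002 0.003 0.0005 0; 2.8 0.6 34.0 0.0004 0.006 0.001 0; 4.2 1.0 51.1 0.0007 0.009 0.0015 0; 5.6 1.3 68.1 0.0009 0.0121 0.002 0
```

apply_moves(
  targets="0 0 0 0 0 0 0; 0 0 0 0 0 0 0; 0 0 0 0 0 0 0",
)

```text
time: 4.6
eef_pos: [0.5092, 0.1404, 0.1123]
tool_rot: [0.994, 0.112, 0.002, -0.001]
force: [0.2, -0.6, 0.7]
grip_width: 0.503
```

Run:
```python
from h import *
st()
rows((0.507,0.1411,0.036),0.2265,0,n=4)
```

```text
t 4.60 pos [0.5092 0.1404 0.1123] yawx 0.2244 z [ 0.004  0.002 -1.   ] F [ 0.22 -0.59  0.68] g 0.503
-0.6 -0.3 19.1 -0.0002 -0.0011 -0.0005 0; -1.2 -0.5 38.1 -0.0005 -0.0021 -0.0011 0; -1.8 -0.8 57.2 -0.0007 -0.0032 -0.0016 0; -2.4 -1.1 76.3 -0.0009 -0.0043 -0.0021 0
```

apply_moves(
  targets="0 0 18 0 0 0 0; 0 0 36 0 0 0 0; 0 0 52 0 0 0 0; 0 0 66 0 0 0 0; 0 0 73 0 0 0 0",
)

```text
time: 5.02
eef_pos: [0.5084, 0.1403, 0.0376]
tool_rot: [0.994, 0.112, 0.001, -0.0]
force: [-0.3, -0.9, -0.7]
grip_width: 0.502
```

apply_moves(
  targets="0 0 0 0 0 0 0; 0 0 0 0 0 0 0; 0 0 0 0 0 0 0; 0 0 0 0 0 0 0",
)

```text
time: 5.35
eef_pos: [0.5084, 0.1402, 0.0381]
tool_rot: [0.994, 0.112, 0.001, -0.0]
force: [-0.2, -0.4, -0.3]
grip_width: 0.497
```

Run:
```python
from h import *
st()
f=optics.grab_frame('wrist');cv2.imwrite('pics/w2.png',f['color'])
f=optics.grab_frame('side');cv2.imwrite('pics/s2.png',cv2.resize(f['color'][140:230,180:300],None,fx=5,fy=5,interpolation=cv2.INTER_CUBIC))
st()
```

```text
t 5.35 pos [0.5084 0.1402 0.0381] yawx 0.2240 z [ 0.002  0.001 -1.   ] F [-0.21 -0.41 -0.27] g 0.497
t 5.45 pos [0.508  0.1402 0.0377] yawx 0.2240 z [ 0.001  0.001 -1.   ] F [-0.03  0.1  -0.69] g 0.502
```

View pics/w2.png

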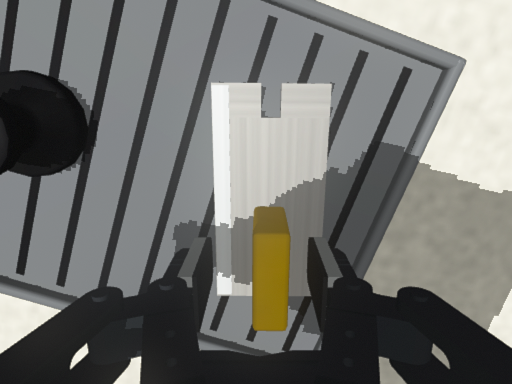

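View pics/s2.png

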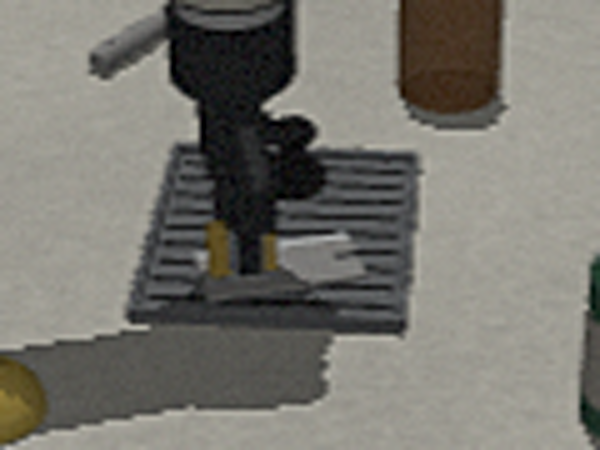

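Run:
```python
from h import *
f=optics.grab_frame('wrist')
cv2.imwrite('pics/w3.png',f['color'])
cv2.imwrite('pics/w3z.png',cv2.resize(f['color'][70:340,190:350],None,fx=2.2,fy=2.2,interpolation=cv2.INTER_CUBIC))
B=[pz(f,u,.010)[:2] for u in ((211,83.5),(331.5,83.5),(217.5,296),(322,296))]
th,t,res=fit2d([(.045,.025),(.045,-.025),(-.055,.025),(-.055,-.025)],B);print('plate',th,t,res.tolist())
c=t+np.array([np.cos(th),np.sin(th)])*-.029;print(c)
s=st();print(plan((c[0],c[1],.037),th))
```

```text
plate 0.22516945615909467 [0.53790948 0.14085794] [[0.1, 0.2], [0.3, -0.1], [-0.1, -0.7], [-0.3, 0.7]]
[0.50964154 0.13438307]
t 5.50 pos [0.5079 0.1402 0.0375] yawx 0.2241 z [ 0.001  0.001 -1.   ] F [-0.84 -0.28  0.05] g 0.504
(array([0.40685954, 6.02049614, 0.53325461]), array([-0.00028385, -0.00117366, -0.00110339]))
```

View pics/w3z.png

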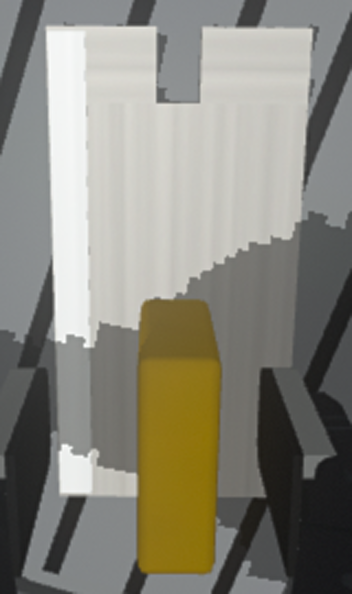

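apply_moves(
  targets="0 2 0 0 0 0 0; 0 3.7 1 0 0 0 0; 0 3.7 1 0 0 0 0; 0 3.7 1 0 0 0 -0.3; 0 3.7 1 0 0 0 -0.6",
)

```text
time: 5.92
eef_pos: [0.5083, 0.1362, 0.0358]
tool_rot: [0.994, 0.112, -0.0, 0.0]
force: [0.0, 0.1, -1.0]
grip_width: 0.23
```

apply_moves(
  targets="0 0 0 0 0 0 -1; 0 0 0 0 0 0 -1; 0 0 0 0 0 0 -1; 0 0 0 0 0 0 -1; 0 0 0 0 0 0 -1",
)

```text
time: 6.33
eef_pos: [0.5085, 0.1363, 0.036]
tool_rot: [0.994, 0.112, 0.0, 0.0]
force: [-0.7, -1.3, 2.0]
grip_width: 0.151
```

Run:
```python
from h import *
s=st()
f=optics.grab_frame('wrist')
cv2.imwrite('pics/w4.png',f['color'])
```

```text
t 6.33 pos [0.5085 0.1363 0.036 ] yawx 0.2239 z [ 0. -0. -1.] F [-0.67 -1.27  2.01] g 0.151
```

View pics/w4.png

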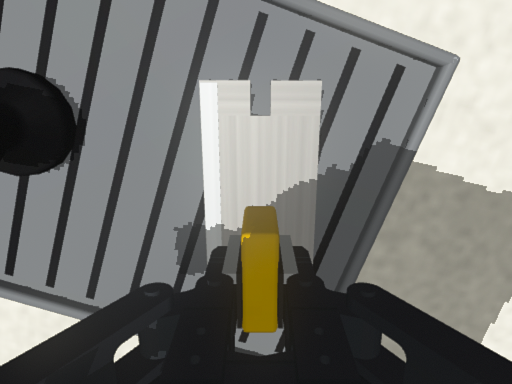

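Run:
```python
from h import *
s=st()
f=optics.grab_frame('side')
Z=lambda u:(180+u[0]/6-.4,230+u[1]/6-.4)
# strip-top outer corners z=.025, 4 corners
A=[(-.1,.058),(.1,.058),(.1,-.058),(-.1,-.058)]
B=[pz(f,Z(u),.025)[:2] for u in ((97,155),(570,95),(630,258),(115,325))]
th,t,res=fit2d(A,B);print(th,t,res.tolist())
M=R.from_euler('z',th).as_matrix()[:2,:2]
print('pin_mid',t+M@[.045,0],'pivot',t+M@[.032,.046])
# pin base pixel approx
p=pz(f,Z((469,224)),.020)[:2];print('pin holder',M.T@(p-t))
p=pz(f,Z((520,45)),.068)[:2];print('knob holder',M.T@(p-t))
x=t+M@[-.056,0];print(x)
rows((0.5085,.1363,.12),.224,-1,n=5)
e=rows((x[0],x[1],.12),th,-1,vm=30,start=((0.5085,.1363,.12),R.from_quat(s['tool_rot'])))
```

```text
t 6.38 pos [0.5085 0.1363 0.036 ] yawx 0.2239 z [ 0.  0. -1.] F [ 0.08 -0.89  0.89] g 0.154
0.146329718141611 [ 0.53889172 -0.19504044] [[-1.3, 10.0], [-1.1, 9.0], [0.7, -8.8], [1.8, -10.1]]
pin_mid [ 0.5834108  -0.18847908] pivot [ 0.56384256 -0.14486619]
pin holder [ 0.04334108 -0.01416365]
knob holder [0.07383781 0.0350662 ]
[ 0.4834902  -0.20320569]
0.0 0.0 -16.8 0 -0.0001 0 -1; 0.0 0.0 -33.6 0 -0.0001 -0.0001 -1; 0.0 0.0 -50.4 0 -0.0002 -0.0001 -1; 0.0 0.0 -67.2 0 -0.0002 -0.0001 -1; 0.1 0.0 -84.0 0 -0.0003 -0.0001 -1
-8.3 27.1 0 0 0 0.0065 -1; -16.6 54.2 0 0 0 0.0129 -1; -24.9 81.4 0 0 -0.0001 0.0194 -1; -33.3 108.5 0 0 -0.0001 0.0259 -1; -41.6 135.6 0 0 -0.0001 0.0323 -1
-7.4 27.4 0 0 0 0.0065 -1; -14.9 54.8 0 0 0 0.0129 -1; -22.3 82.1 0 0 -0.0001 0.0194 -1; -29.7 109.5 0 0 -0.0001 0.0259 -1; -37.2 136.9 0 0 -0.0001 0.0323 -1
-6.5 27.6 0 0 0 0.0065 -1; -13.1 55.2 0 0 0 0.0129 -1
```

Run:
```python
from h import *
s=st()
f=optics.grab_frame('side')
Z=lambda u:(180+u[0]/6-.4,230+u[1]/6-.4)
A=[(-.1,.058),(.1,.058),(.1,-.058),(-.1,-.058)]
B=[pz(f,Z(u),.025)[:2] for u in ((97,155),(570,96),(633,297),(117,366))]
th,t,res=fit2d(A,B);print(th,t,res.tolist())
M=R.from_euler('z',th).as_matrix()[:2,:2]
print('pin_mid',t+M@[.045,0],'pivot',t+M@[.032,.046])
p=pz(f,Z((469,224)),.020)[:2];print('pin holder',M.T@(p-t))
p=pz(f,Z((520,40)),.068)[:2];print('knob holder',M.T@(p-t))
x=t+M@[-.060,0];print(x)
e=rows((x[0],x[1],.12),th,-1,vm=30,start=((0.5085,.1363,.12),R.from_quat(s['tool_rot'])))
```

```text
t 6.43 pos [0.5085 0.1363 0.036 ] yawx 0.2239 z [ 0.  0. -1.] F [ 0.36 -1.07  2.57] g 0.156
0.1403526062002974 [ 0.53914174 -0.2055679 ] [[-0.8, 0.1], [-0.4, -1.5], [1.8, 0.9], [-0.6, 0.5]]
pin_mid [ 0.58369924 -0.19927275] pivot [ 0.56439203 -0.15554368]
pin holder [ 0.04465011 -0.00344543]
knob holder [0.07551545 0.04907005]
[ 0.47973173 -0.21396143]
-8.8 27.9 0 0 0 0.007 -1; -17.6 55.9 0 0 0 0.0139 -1; -26.5 83.8 0 0 -0.0001 0.0209 -1; -35.3 111.7 0 0 -0.0001 0.0278 -1; -44.1 139.6 0 0 -0.0001 0.0348 -1
-7.8 28.2 0 0 0 0.007 -1; -15.7 56.4 0 0 0 0.0139 -1; -23.5 84.7 0 0 -0.0001 0.0209 -1; -31.4 112.9 0 0 -0.0001 0.0278 -1; -39.2 141.1 0 0 -0.0001 0.0348 -1
-6.9 28.5 0 0 0 0.007 -1; -13.7 56.9 0 0 0 0.0139 -1
```

apply_moves(
  targets="0 0 -10 0 0 0 -1; 0 0 -25 0 0 0 -1; 0 0 -45 0 0 0 -1; 0 0 -68 0 0 0 -1; 0 0 -84 0 0 0 -1",
)

```text
time: 6.9
eef_pos: [0.5085, 0.1363, 0.1218]
tool_rot: [0.994, 0.112, 0.0, -0.0]
force: [0.4, 0.3, -1.7]
grip_width: 0.153
```

apply_moves(
  targets="-5 15 0 0 0 0.004 -1; -14 42 0 0 0 0.01 -1; -23 71 0 0 0 0.018 -1; -32 101 0 0 0 0.025 -1; -41 130 0 0 0 0.032 -1",
)

```text
time: 7.32
eef_pos: [0.496, -0.0015, 0.1196]
tool_rot: [0.995, 0.096, -0.001, 0.0]
force: [0.4, -1.0, -1.1]
grip_width: 0.156
```

apply_moves(
  targets="-8 28 0 0 0 0.007 -1; -16 56 0 0 0 0.014 -1; -24 85 0 0 0 0.021 -1; -31 113 0 0 0 0.028 -1; -40 141 0 0 0 0.035 -1",
)

```text
time: 7.73
eef_pos: [0.4838, -0.1474, 0.1196]
tool_rot: [0.997, 0.078, -0.0, -0.0]
force: [0.6, -0.9, -1.1]
grip_width: 0.153
```

apply_moves(
  targets="-7 28 0 0 0 0.007 -1; -13 53 0 0 0 0.014 -1; -16 66 0 0 0 0.017 -1; -16 66 0 0 0 0.017 -1; -16 66 0 0 0 0.017 -1",
)

```text
time: 8.15
eef_pos: [0.4782, -0.214, 0.1195]
tool_rot: [0.998, 0.069, -0.001, -0.0]
force: [-0.1, 1.3, -1.3]
grip_width: 0.153
```

Run:
```python
from h import *
s=st()
f=optics.grab_frame('wrist')
cv2.imwrite('pics/w5.png',f['color'])
for q,z in {'notch':.09,'pin_mid':.02,'keeper_pivot':.028,'keeper_knob':.06}.items():
    print(q,[(np.round(pz(f,d['uv'],z),4),np.round(d['uv'],1),round(d['p'],2)) for d in optics.mark_of(q,f)][:4])
st()
```

```text
t 8.15 pos [ 0.4782 -0.214   0.1195] yawx 0.1375 z [-0.001  0.    -1.   ] F [-0.09  1.25 -1.29] g 0.153
notch [(array([ 0.5384, -0.207 ,  0.09  ]), array([260. , 116.8]), 0.87)]
pin_mid [(array([ 0.5833, -0.1964,  0.02  ]), array([252.5,  28.9]), 0.73)]
keeper_pivot [(array([ 0.4034, -0.3755,  0.028 ]), array([463.9, 331.3]), 0.68), (array([ 0.5633, -0.1515,  0.028 ]), array([170.2,  52.4]), 0.66)]
keeper_knob [(array([ 0.4459, -0.362 ,  0.06  ]), array([493.8, 304.8]), 0.87)]
t 8.40 pos [ 0.4795 -0.2119  0.1197] yawx 0.1420 z [-0.     0.001 -1.   ] F [ 0.41  0.22 -0.97] g 0.155
```

View pics/w5.png

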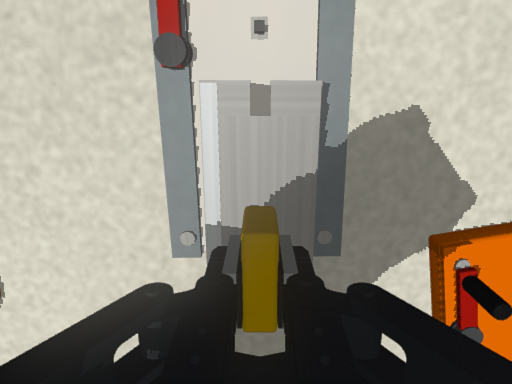

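apply_moves(
  targets="0 0 15 0 0 0 -1; 0 0 35 0 0 0 -1; 0 0 50 0 0 0 -1; 0 0 55 0 0 0 -1; 0 0 55 0 0 0 -1",
)

```text
time: 8.82
eef_pos: [0.4787, -0.2123, 0.0638]
tool_rot: [0.998, 0.07, -0.001, -0.0]
force: [-1.0, -0.3, -1.3]
grip_width: 0.153
```

apply_moves(
  targets="0 0 0 0 0 0 -1; 0 0 0 0 0 0 -1",
)

```text
time: 8.98
eef_pos: [0.48, -0.2134, 0.0657]
tool_rot: [0.998, 0.07, 0.001, 0.0]
force: [0.1, -0.4, 0.5]
grip_width: 0.154
```

Run:
```python
from h import *
s=st()
f=optics.grab_frame('wrist')
cv2.imwrite('pics/w6.png',f['color'])
cv2.imwrite('pics/w6z.png',cv2.resize(f['color'][0:130,150:370],None,fx=3.6,fy=3.6,interpolation=cv2.INTER_CUBIC))
f=optics.grab_frame('side')
cv2.imwrite('pics/s6z.png',cv2.resize(f['color'][210:310,180:300],None,fx=6,fy=6,interpolation=cv2.INTER_CUBIC))
```

```text
t 8.98 pos [ 0.48   -0.2134  0.0657] yawx 0.1402 z [ 0.001 -0.    -1.   ] F [ 0.06 -0.41  0.54] g 0.154
```

View pics/w6.png

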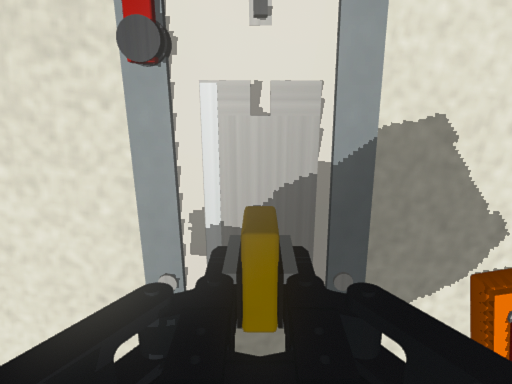

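View pics/w6z.png

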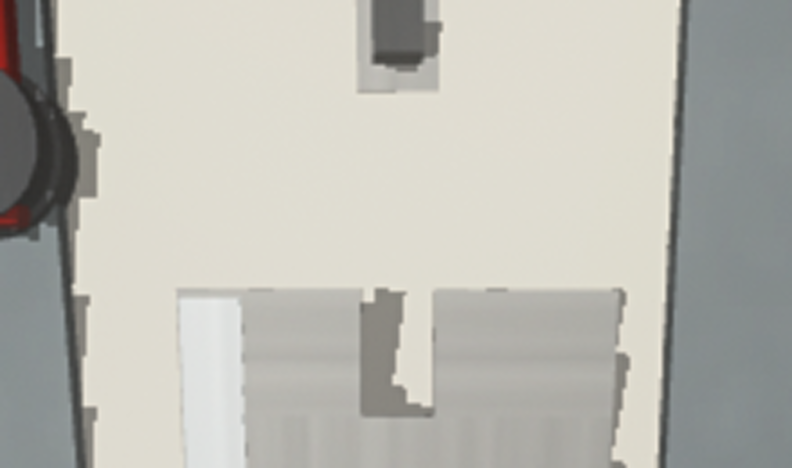

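View pics/s6z.png

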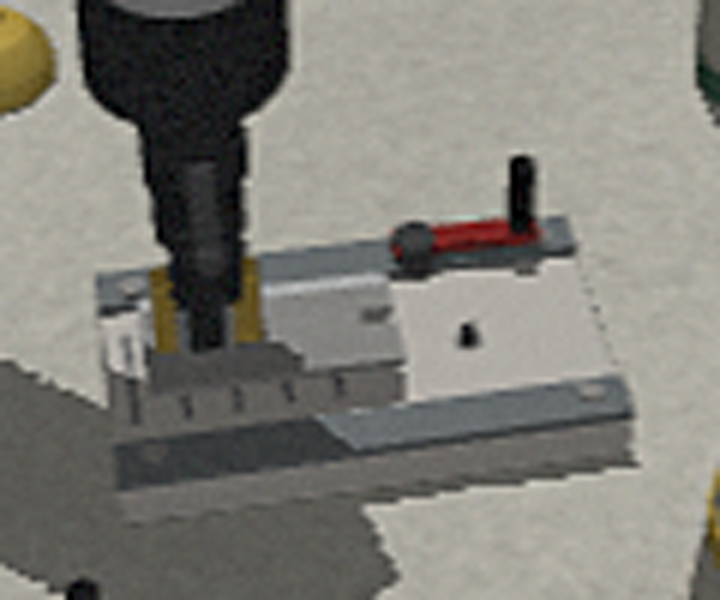

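apply_moves(
  targets="0 0 3 0 0 0 -1; 0 0 6 0 0 0 -1; 0 0 9 0 0 0 -1; 0 0 11 0 0 0 -1; 0 0 12 0 0 0 -1",
)

```text
time: 9.5
eef_pos: [0.4792, -0.2132, 0.0525]
tool_rot: [0.998, 0.07, -0.0, -0.0]
force: [-0.4, 0.0, -1.3]
grip_width: 0.151
```

apply_moves(
  targets="0 0 0.5 0 0 0 -1; 0 0 1 0 0 0 -1; 0 0 1.5 0 0 0 -1",
)

```text
time: 9.75
eef_pos: [0.4794, -0.2134, 0.0514]
tool_rot: [0.998, 0.07, 0.0, 0.0]
force: [-0.6, 0.1, -2.1]
grip_width: 0.154
```

Run:
```python
from h import *
s=st()
f=optics.grab_frame('side')
cv2.imwrite('pics/s7z.png',cv2.resize(f['color'][210:310,180:300],None,fx=6,fy=6,interpolation=cv2.INTER_CUBIC))
```

```text
t 9.75 pos [ 0.4794 -0.2134  0.0514] yawx 0.1398 z [ 0. -0. -1.] F [-0.64  0.15 -2.06] g 0.154
```

View pics/s7z.png

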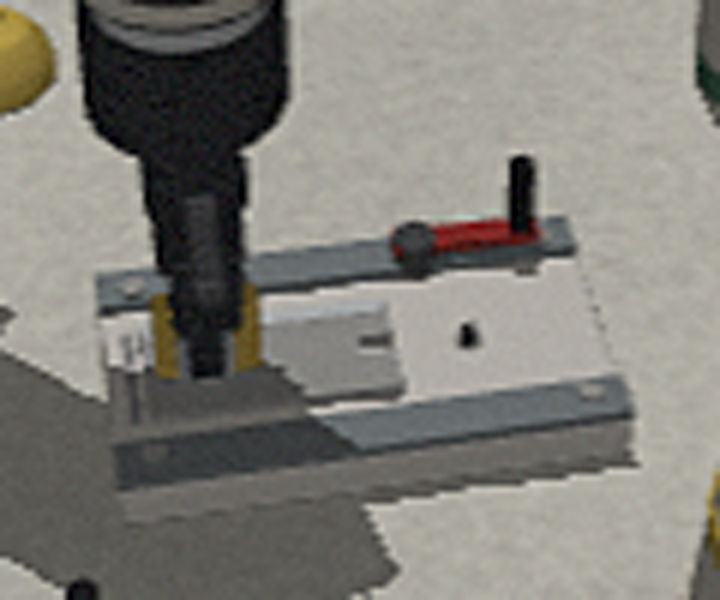

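apply_moves(
  targets="0 0 0.4 0 0 0 -1; 0 0 0.8 0 0 0 -1; 0 0 1.2 0 0 0 -1",
)

```text
time: 10.05
eef_pos: [0.4794, -0.2133, 0.0502]
tool_rot: [0.998, 0.07, 0.0, 0.0]
force: [0.2, -0.1, -2.0]
grip_width: 0.152
```

apply_moves(
  targets="0 0 0.3 0 0 0 -1; 0 0 0.5 0 0 0 -1",
)

```text
time: 10.22
eef_pos: [0.4794, -0.2133, 0.05]
tool_rot: [0.998, 0.07, 0.0, -0.0]
force: [-2.6, 1.2, 5.7]
grip_width: 0.155
```

apply_moves(
  targets="0 0 -0.3 0 0 0 -1; 0 0 -0.3 0 0 0 -1",
)

```text
time: 10.38
eef_pos: [0.4794, -0.2133, 0.05]
tool_rot: [0.998, 0.07, 0.0, 0.0]
force: [1.2, 1.2, -0.0]
grip_width: 0.155
```

Run:
```python
from h import *
s=st()
f=optics.grab_frame('wrist')
cv2.imwrite('pics/w8.png',f['color'])
cv2.imwrite('pics/w8z.png',cv2.resize(f['color'][0:130,150:370],None,fx=3.6,fy=3.6,interpolation=cv2.INTER_CUBIC))
```

```text
t 10.38 pos [ 0.4794 -0.2133  0.05  ] yawx 0.1399 z [ 0. -0. -1.] F [ 1.25  1.17 -0.03] g 0.155
```

View pics/w8z.png

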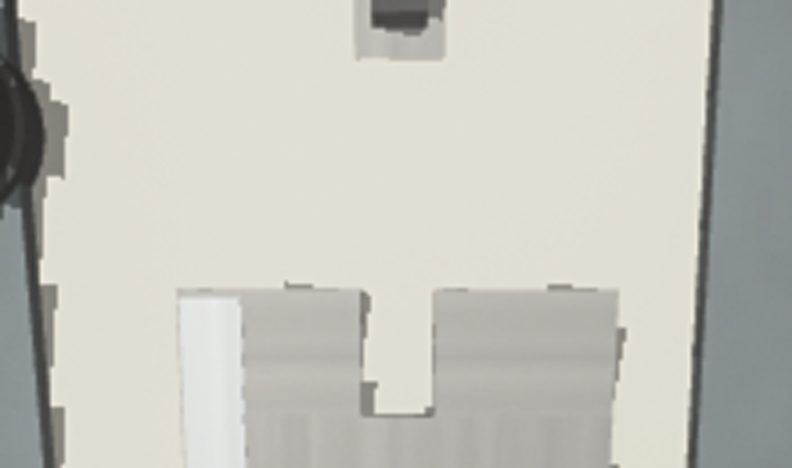

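Run:
```python
from h import *
f=optics.grab_frame('wrist')
n=pz(f,(150+398/3.6,415/3.6-.4),.024); e=pz(f,(150+398/3.6,289/3.6-.4),.024); p=pz(f,(150+400/3.6,28/3.6-.4),.020)
d=p-n;x=np.array([np.cos(.14),np.sin(.14)]);print(d[:2]@x,d[:2]@[-x[1],x[0]],(e-n)[:2]@x)
t=np.array([.53914,-.20557]);print('notch holder x',(n[:2]-t)@x,(n[:2]-t)@[-x[1],x[0]],'pin face',(p[:2]-t)@x,(p[:2]-t)@[-x[1],x[0]])
```

```text
0.04124337234437066 -0.00022179078341309967 0.01387370574547002
notch holder x 0.0014342084914313236 -0.0008373257376083608 pin face 0.04267758083580198 -0.0010591165210214603
```

apply_moves(
  targets="4 0 0 0 0 0 -1; 10 0.3 0 0 0 0 -1; 16 0.3 0 0 0 0 -1; 20 0.3 0 0 0 0 -1; 22 0.3 0 0 0 0 -1",
)

```text
time: 10.9
eef_pos: [0.5022, -0.2102, 0.05]
tool_rot: [0.998, 0.07, 0.0, 0.0]
force: [-1.3, 0.8, 3.9]
grip_width: 0.152
```

apply_moves(
  targets="0 0 0 0 0 0 -1; 0 0 0 0 0 0 -1",
)

```text
time: 11.07
eef_pos: [0.5017, -0.2104, 0.05]
tool_rot: [0.998, 0.07, 0.0, 0.0]
force: [-0.4, 0.5, -0.2]
grip_width: 0.151
```

Run:
```python
from h import *
s=st()
f=optics.grab_frame('wrist')
cv2.imwrite('pics/w9z.png',cv2.resize(f['color'][0:130,150:370],None,fx=3.6,fy=3.6,interpolation=cv2.INTER_CUBIC))
```

```text
t 11.07 pos [ 0.5017 -0.2104  0.05  ] yawx 0.1402 z [ 0.001 -0.    -1.   ] F [-0.36  0.47 -0.25] g 0.151
```

View pics/w9z.png

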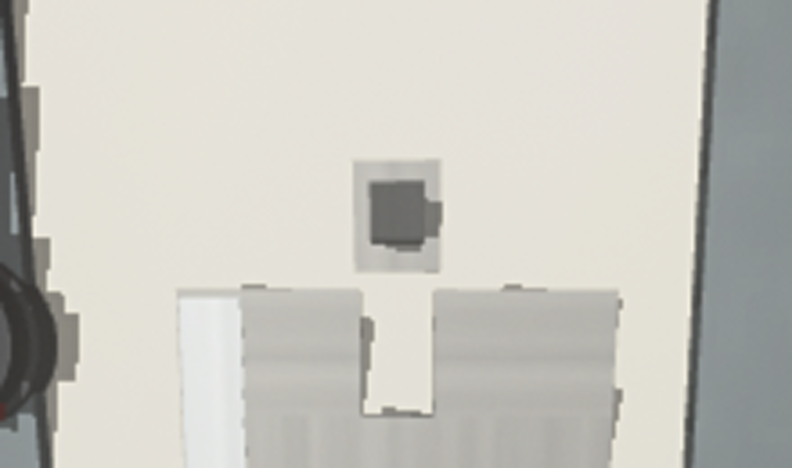

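apply_moves(
  targets="2 0 0 0 0 0 -1; 5 0 0 0 0 0 -1; 8 0 0 0 0 0 -1; 11 0 0 0 0 0 -1; 13 0 0 0 0 0 -1",
)

```text
time: 11.53
eef_pos: [0.5145, -0.2086, 0.05]
tool_rot: [0.998, 0.07, 0.0, 0.0]
force: [-2.0, -0.1, 2.5]
grip_width: 0.153
```

apply_moves(
  targets="0 0 0 0 0 0 -1; 0 0 0 0 0 0 -1; 0 0 0 0 0 0 -1",
)

```text
time: 11.78
eef_pos: [0.5143, -0.2086, 0.05]
tool_rot: [0.998, 0.07, 0.0, 0.0]
force: [0.3, -0.0, -0.6]
grip_width: 0.155
```

Run:
```python
from h import *
s=st()
f=optics.grab_frame('wrist')
cv2.imwrite('pics/w10z.png',cv2.resize(f['color'][0:130,150:370],None,fx=3.6,fy=3.6,interpolation=cv2.INTER_CUBIC))
```

```text
t 11.78 pos [ 0.5143 -0.2086  0.05  ] yawx 0.1401 z [ 0. -0. -1.] F [ 0.27 -0.05 -0.55] g 0.155
```

View pics/w10z.png

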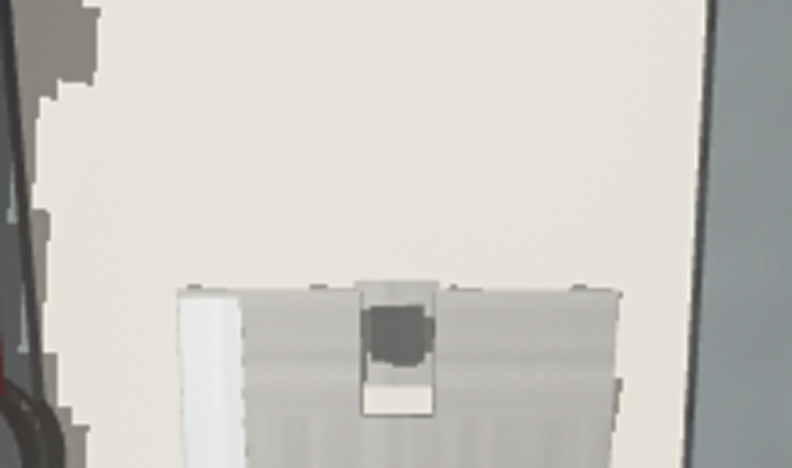

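apply_moves(
  targets="1 0 0 0 0 0 -1; 2 0 0 0 0 0 -1; 3 0 0 0 0 0 -1; 4 0 0 0 0 0 -1; 4 0 0 0 0 0 -1",
)

```text
time: 12.25
eef_pos: [0.5183, -0.2081, 0.05]
tool_rot: [0.998, 0.07, 0.0, 0.0]
force: [-0.4, 0.1, 0.3]
grip_width: 0.155
```

apply_moves(
  targets="0.4 0 0 0 0 0 -1; 0.8 0 0 0 0 0 -1; 0.8 0 0 0 0 0 -1",
)

```text
time: 12.5
eef_pos: [0.5189, -0.208, 0.05]
tool_rot: [0.998, 0.07, 0.0, 0.0]
force: [-0.1, 0.2, 1.1]
grip_width: 0.155
```

apply_moves(
  targets="0.3 0 0 0 0 0 -1; 0.6 0 0 0 0 0 -1; 0.6 0 0 0 0 0 -1",
)

```text
time: 12.75
eef_pos: [0.5195, -0.2079, 0.05]
tool_rot: [0.998, 0.07, 0.0, 0.0]
force: [0.2, -0.2, 1.5]
grip_width: 0.156
```

apply_moves(
  targets="0.3 0 0 0 0 0 -1; 0.6 0 0 0 0 0 -1; 0.6 0 0 0 0 0 -1",
)

```text
time: 13.0
eef_pos: [0.5201, -0.2078, 0.05]
tool_rot: [0.998, 0.07, 0.0, -0.0]
force: [-1.1, -0.3, 1.5]
grip_width: 0.152
```

Run:
```python
from h import *
s=st()
f=optics.grab_frame('wrist')
cv2.imwrite('pics/w11z.png',cv2.resize(f['color'][60:130,210:310],None,fx=8,fy=8,interpolation=cv2.INTER_CUBIC))
```

```text
t 13.00 pos [ 0.5201 -0.2078  0.05  ] yawx 0.1399 z [ 0.  0. -1.] F [-1.05 -0.3   1.46] g 0.152
```

View pics/w11z.png

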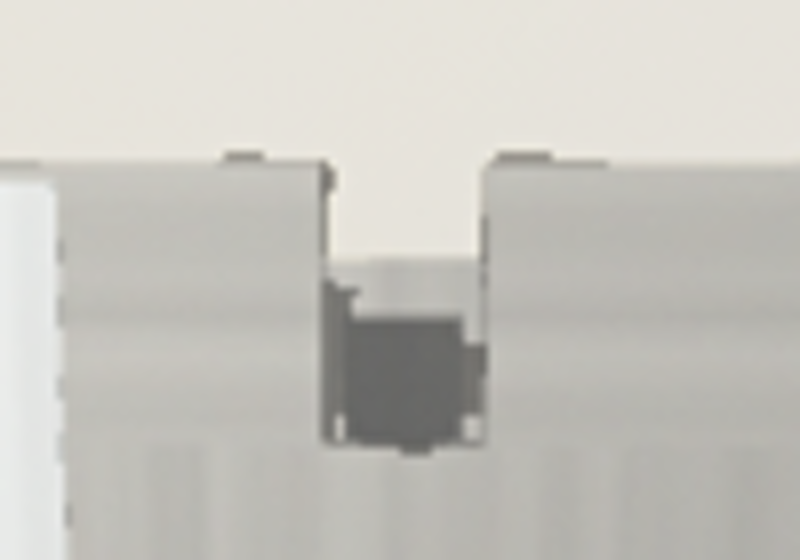

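apply_moves(
  targets="0.3 0 0 0 0 0 -1; 0.5 0 0 0 0 0 -1; 0.5 0 0 0 0 0 -1",
)

```text
time: 13.3
eef_pos: [0.5205, -0.2078, 0.05]
tool_rot: [0.998, 0.07, -0.0, -0.0]
force: [-1.9, 0.4, 1.3]
grip_width: 0.154
```

apply_moves(
  targets="0.2 0 0 0 0 0 -1; 0.4 0 0 0 0 0 -1; 0.4 0 0 0 0 0 -1",
)

```text
time: 13.55
eef_pos: [0.5207, -0.2077, 0.05]
tool_rot: [0.998, 0.07, -0.0, -0.0]
force: [-2.5, -0.4, 1.9]
grip_width: 0.157
```

Run:
```python
from h import *
F=[]
for i in range(6):
    f=optics.grab_frame('wrist');F.append(status.state()['force'])
print(np.round(F,1),np.mean(F,0));st()
```

```text
[[-3.5  0.6  3.4]
 [-3.3 -0.6  3.4]
 [-2.5 -0.   3.6]
 [-2.7  0.9  3.6]
 [-2.5 -1.3  3. ]
 [-3.3 -0.1  3.3]] [-2.96610216 -0.08056301  3.39263988]
t 13.85 pos [ 0.5207 -0.2077  0.05  ] yawx 0.1398 z [-0.  0. -1.] F [-3.29 -0.09  3.31] g 0.157
```

apply_moves(
  targets="-0.2 0 -0.1 0 0 0 -1; -0.4 0 -0.2 0 0 0 -1; -0.4 0 -0.2 0 0 0 -1",
)

```text
time: 14.1
eef_pos: [0.5207, -0.2077, 0.05]
tool_rot: [0.998, 0.07, 0.0, 0.0]
force: [-0.6, -0.0, -0.3]
grip_width: 0.151
```

Run:
```python
from h import *
F=[]
for i in range(6):
    f=optics.grab_frame('wrist');F.append(status.state()['force'])
print(np.mean(F,0));st()
```

```text
[-1.0091081  -0.50757657 -0.85951024]
t 14.40 pos [ 0.5206 -0.2076  0.0501] yawx 0.1401 z [ 0.  0. -1.] F [-0.81 -0.6  -1.14] g 0.151
```

apply_moves(
  targets="0 0 0.1 0 0 0 -0.6; 0 0 0.1 0 0 0 -0.5; 0 0 0.1 0 0 0 -0.3; 0 0 0.1 0 0 0 -0.2; 0 0 0.1 0 0 0 -0.2",
)

```text
time: 14.82
eef_pos: [0.5207, -0.2077, 0.0502]
tool_rot: [0.998, 0.07, 0.0, 0.0]
force: [0.6, 0.0, 0.3]
grip_width: 0.4
```

Run:
```python
from h import *
s=st()
f=optics.grab_frame('wrist')
cv2.imwrite('pics/w12.png',f['color'])
cv2.imwrite('pics/w12z.png',cv2.resize(f['color'][60:130,210:310],None,fx=8,fy=8,interpolation=cv2.INTER_CUBIC))
```

```text
t 14.82 pos [ 0.5207 -0.2077  0.0502] yawx 0.1400 z [ 0. -0. -1.] F [0.62 0.04 0.29] g 0.400
```

View pics/w12z.png

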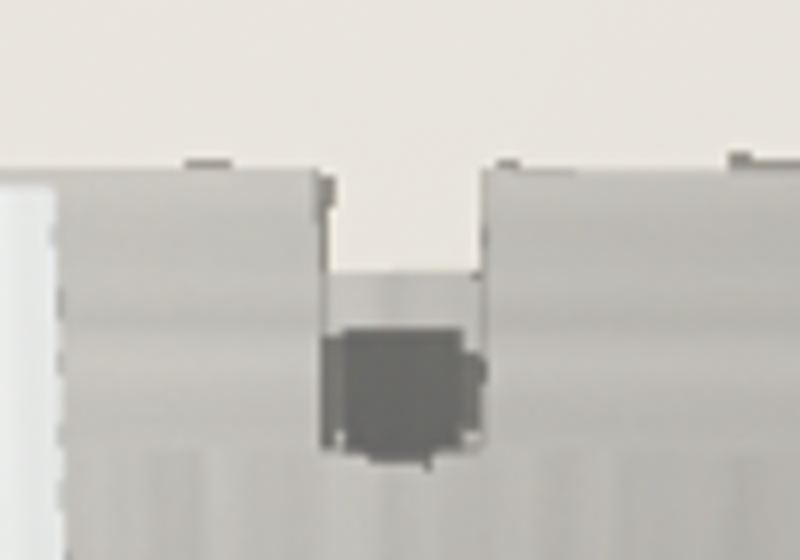

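View pics/w12.png

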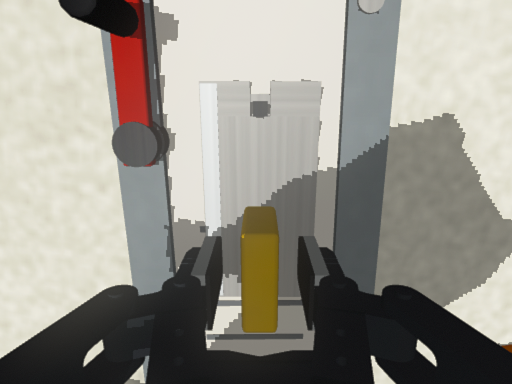

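apply_moves(
  targets="0 0 -6 0 0 0 -0.2; 0 0 -18 0 0 0 -0.2; 0 0 -36 0 0 0 -0.2; 0 0 -58 0 0 0 -0.2; 0 0 -75 0 0 0 -0.2",
)

```text
time: 15.28
eef_pos: [0.5209, -0.2082, 0.1274]
tool_rot: [0.998, 0.07, 0.001, 0.0]
force: [0.5, 0.4, -0.8]
grip_width: 0.4
```

apply_moves(
  targets="0 0 -10 0 0 0 -0.5; 0 0 -15 0 0 0 -1; 0 0 -15 0 0 0 -1; 0 0 -15 0 0 0 -1; 0 0 -15 0 0 0 -1",
)

```text
time: 15.7
eef_pos: [0.52, -0.2074, 0.1393]
tool_rot: [0.998, 0.07, -0.001, -0.0]
force: [0.1, -0.0, -0.1]
grip_width: -0.002
```

Run:
```python
from h import *
s=st()
f=optics.grab_frame('wrist')
cv2.imwrite('pics/w13.png',f['color'])
t=np.array([.53914,-.20557]);M=R.from_euler('z',.14).as_matrix()[:2,:2]
for q,z in {'notch':.02,'pin_mid':.02,'keeper_pivot':.028,'keeper_knob':.06}.items():
    print(q,[(np.round(1000*M.T@(pz(f,d['uv'],z)[:2]-t),1),np.round(d['uv'],1),round(d['p'],2)) for d in optics.mark_of(q,f)][:2])
g=optics.grab_frame('side')
for d in optics.mark_of('cups',g)[:2]: print('cups',pz(g,d['uv'],0),d)
cv2.imwrite('pics/s13z.png',cv2.resize(g['color'][210:310,180:300],None,fx=6,fy=6,interpolation=cv2.INTER_CUBIC))
a=0.0
pv=t+M@[.032,.046];k=pv+.045*M@[np.cos(a),-np.sin(a)]
n=M@np.array([1,1])/2**.5
P=k+n*(.017+.010);print('pivot',pv,'knob',k,'pusher start',P)
st()
e=rows((P[0],P[1],.13),.925,-1)
```

```text
t 15.70 pos [ 0.52   -0.2074  0.1393] yawx 0.1401 z [-0.001  0.    -1.   ] F [ 0.12 -0.01 -0.12] g -0.002
notch [(array([41.8,  2.2]), array([256. , 107.3]), 0.91)]
pin_mid [(array([45.5,  4. ]), array([253.3, 101.7]), 0.95), (array([-140.8, -194. ]), array([494.3, 334.9]), 0.77)]
keeper_pivot [(array([30. , 49.1]), array([185.4, 126.1]), 0.84)]
keeper_knob [(array([-112.9, -140.3]), array([462.3, 339.9]), 0.81), (array([78.6, 47.5]), array([170.5,  39.8]), 0.59)]
cups [ 0.6824668  -0.39115037  0.        ] {'uv': [310.3, 337.5], 'p': 0.77}
pivot [ 0.56440793 -0.15555468] knob [ 0.60896765 -0.14927524] pusher start [ 0.6252086  -0.12770602]
t 16.05 pos [ 0.5204 -0.2078  0.1398] yawx 0.1399 z [-0.001 -0.    -1.   ] F [-0.46 -0.11 -0.94] g -0.003
16.4 -9.2 1.4 0 0.0001 -0.1122 -1; 32.9 -18.5 2.8 -0.0001 0.0002 -0.2243 -1; 49.3 -27.7 4.2 -0.0001 0.0002 -0.3365 -1; 65.7 -37.0 5.5 -0.0002 0.0003 -0.4487 -1; 82.1 -46.2 6.9 -0.0002 0.0004 -0.5608 -1
18.8 0.9 1.4 0 0.0001 -0.1122 -1; 37.7 1.8 2.8 -0.0001 0.0002 -0.2243 -1
```

View pics/w13.png

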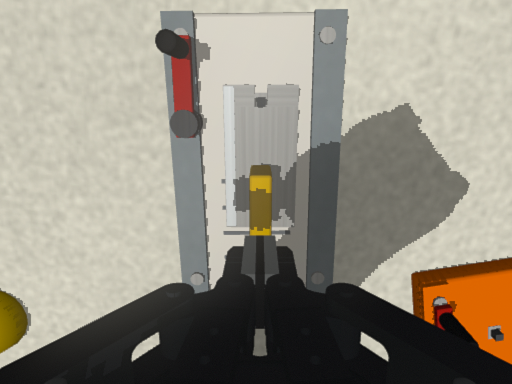

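View pics/s13z.png

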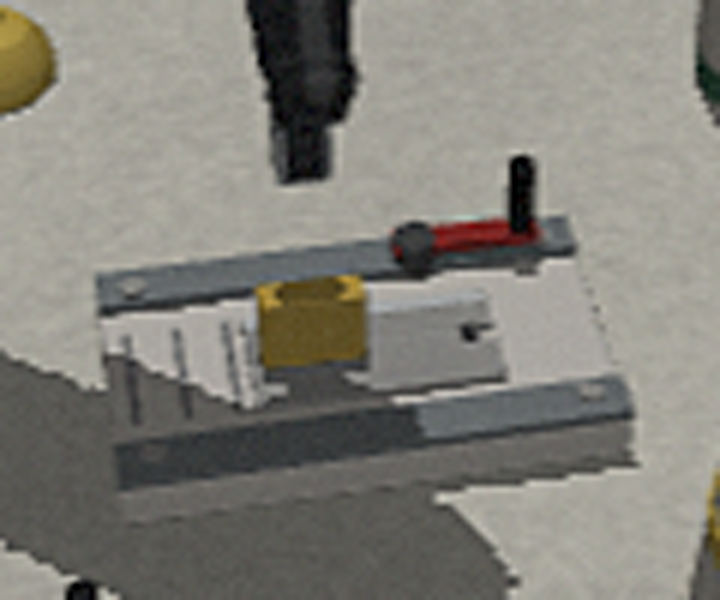

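```bash
cat >> h.py <<'E'
T=np.array([.5387,-.2022]);MH=R.from_euler('z',.14).as_matrix()[:2,:2]
def pusher(a,gap):
    k=np.array([.032,.046])+.045*np.array([np.cos(a),-np.sin(a)])
    return T+MH@(k+np.array([1,1])/2**.5*(.017+gap))
E
python3 - <<'E'
from h import *
st();P=pusher(0,.012);print(P)
e=rows((P[0],P[1],.12),.925,-1)
e=rows((P[0],P[1],.064),.925,-1,n=4,start=e)
E
```

```text
t 16.05 pos [ 0.5204 -0.2078  0.1398] yawx 0.1399 z [-0.001 -0.    -1.   ] F [-0.46 -0.11 -0.94] g -0.003
[ 0.62597163 -0.12273829]
16.6 -9.9 2.8 0 0.0001 -0.1122 -1; 33.3 -19.9 5.6 -0.0001 0.0002 -0.2243 -1; 49.9 -29.8 8.4 -0.0001 0.0002 -0.3365 -1; 66.5 -39.7 11.3 -0.0002 0.0003 -0.4487 -1; 83.2 -49.6 14.1 -0.0002 0.0004 -0.5608 -1
19.4 0.4 2.8 0 0.0001 -0.1122 -1; 38.7 0.9 5.6 -0.0001 0.0002 -0.2243 -1
0 0 14.0 0 0 0 -1; 0 0 28.0 0 0 0 -1; 0 0 42.0 0 0 0 -1; 0 0 56.0 0 0 0 -1
```

apply_moves(
  targets="16.6 -10 3 0 0 -0.112 -1; 33 -20 6 0 0 -0.224 -1; 50 -30 8.5 0 0 -0.336 -1; 66.5 -40 11 0 0 -0.449 -1; 83 -50 14 0 0 -0.561 -1",
)

```text
time: 16.47
eef_pos: [0.5964, -0.1461, 0.1259]
tool_rot: [0.938, 0.346, 0.0, -0.0]
force: [-0.3, -0.9, -0.3]
grip_width: -0.001
```

apply_moves(
  targets="18 0.4 3 0 0 -0.112 -1; 34 0.9 5.6 0 0 -0.2 -1; 39 0.9 5.6 0 0 -0.224 -1; 39 0.9 5.6 0 0 -0.224 -1; 39 0.9 5.6 0 0 -0.224 -1",
)

```text
time: 16.88
eef_pos: [0.6254, -0.123, 0.1203]
tool_rot: [0.896, 0.445, -0.0, 0.0]
force: [-0.1, -0.0, -1.2]
grip_width: -0.001
```

Run:
```python
from h import *
st();P=pusher(0,.012);print(plan((P[0],P[1],.064),.925))
g=optics.grab_frame('side')
cv2.imwrite('pics/s14z.png',cv2.resize(g['color'][190:310,180:320],None,fx=5,fy=5,interpolation=cv2.INTER_CUBIC))
g=optics.grab_frame('wrist');cv2.imwrite('pics/w14.png',g['color'])
```

```text
t 16.88 pos [ 0.6254 -0.123   0.1203] yawx 0.9223 z [-0.001 -0.    -1.   ] F [-0.07 -0.02 -1.2 ] g -0.001
(array([ 0.54374519,  0.3221836 , 56.34087574]), array([-0.00039521,  0.00085754, -0.00269737]))
```

View pics/s14z.png

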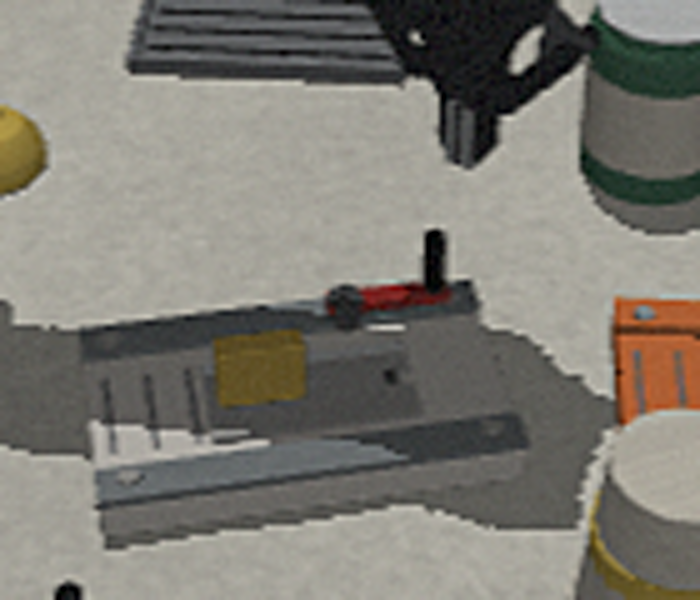

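View pics/w14.png

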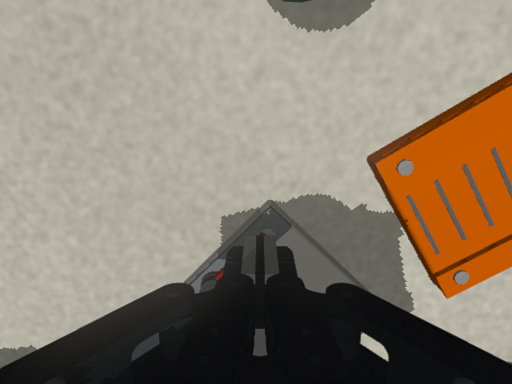

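apply_moves(
  targets="0 0 12 0 0 0 -1; 0 0 28 0 0 0 -1; 0 0 44 0 0 0 -1; 0 0 54 0 0 0 -1; 0 0 56 0 0 0 -1",
)

```text
time: 17.4
eef_pos: [0.6242, -0.1223, 0.0619]
tool_rot: [0.895, 0.446, -0.002, -0.001]
force: [1.2, -0.6, 0.5]
grip_width: 0.0
```

Run:
```python
from h import *
optics.grab_frame('scene')
st()
g=optics.grab_frame('side')
cv2.imwrite('pics/s15z.png',cv2.resize(g['color'][190:310,180:320],None,fx=5,fy=5,interpolation=cv2.INTER_CUBIC))
for a in [0,.2,.4,.6,.8,1.0,1.2,1.4,1.5,1.57,1.6]:
    P=pusher(a,0);print(a,np.round(plan((P[0],P[1],.064),.925)[0],1))
```

```text
t 17.45 pos [ 0.6247 -0.1225  0.0627] yawx 0.9239 z [-0.003  0.    -1.   ] F [-0.46 -0.39  0.3 ] g -0.001
0 [-11.9   0.5  -0.2]
0.2 [-18.9   6.2  -0.2]
0.4 [-26.8  10.4  -0.2]
0.6 [-35.4  12.9  -0.2]
0.8 [-44.4  13.7  -0.2]
1.0 [-53.3  12.7  -0.2]
1.2 [-61.8   9.9  -0.2]
1.4 [-69.7   5.5  -0.2]
1.5 [-73.2   2.7  -0.1]
1.57 [-75.5   0.6  -0.1]
1.6 [-76.5  -0.4  -0.1]
```

View pics/s15z.png

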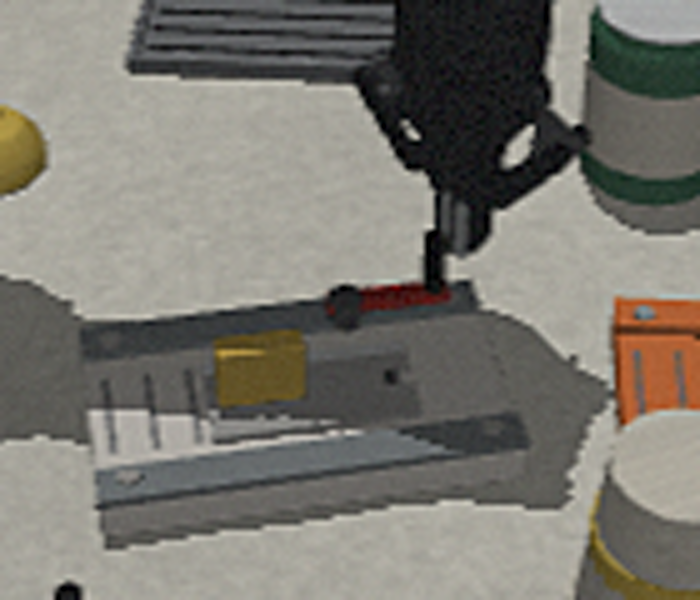

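apply_moves(
  targets="-3 0 -0.5 0 0 0 -1; -6 0 -0.5 0 0 0 -1; -9 0.3 -0.5 0 0 0 -1; -12 0.5 -0.5 0 0 0 -1; -15 3 -0.5 0 0 0 -1",
)

```text
time: 17.92
eef_pos: [0.62, -0.1353, 0.0657]
tool_rot: [0.895, 0.446, 0.001, -0.0]
force: [2.2, 2.4, 1.9]
grip_width: 0.001
```

apply_moves(
  targets="-4 3.2 0 0 0 0 -1; -8 5.4 0 0 0 0 -1; -12 7.4 0 0 0 0 -1; -16 8.8 0 0 0 0 -1; -20 9.8 0 0 0 0 -1",
)

```text
time: 18.33
eef_pos: [0.6171, -0.1586, 0.0656]
tool_rot: [0.895, 0.446, 0.002, 0.001]
force: [4.1, 1.3, 0.0]
grip_width: 0.001
```

Run:
```python
from h import *
st()
g=optics.grab_frame('side')
cv2.imwrite('pics/s16z.png',cv2.resize(g['color'][190:310,180:320],None,fx=5,fy=5,interpolation=cv2.INTER_CUBIC))
for a in [.6,.8,1.0,1.2,1.4,1.5,1.57,1.6]:
    P=pusher(a,0);print(a,np.round(plan((P[0],P[1],.064),.925)[0],1))
```

```text
t 18.33 pos [ 0.6171 -0.1586  0.0656] yawx 0.9252 z [ 0.004 -0.001 -1.   ] F [4.15 1.27 0.04] g 0.001
0.6 [-0.1 -2.1  1.5]
0.8 [-9.1 -1.3  1.5]
1.0 [-18.   -2.4   1.5]
1.2 [-26.5  -5.1   1.5]
1.4 [-34.4  -9.5   1.5]
1.5 [-37.9 -12.3   1.5]
1.57 [-40.2 -14.5   1.5]
1.6 [-41.2 -15.4   1.5]
```

View pics/s16z.png

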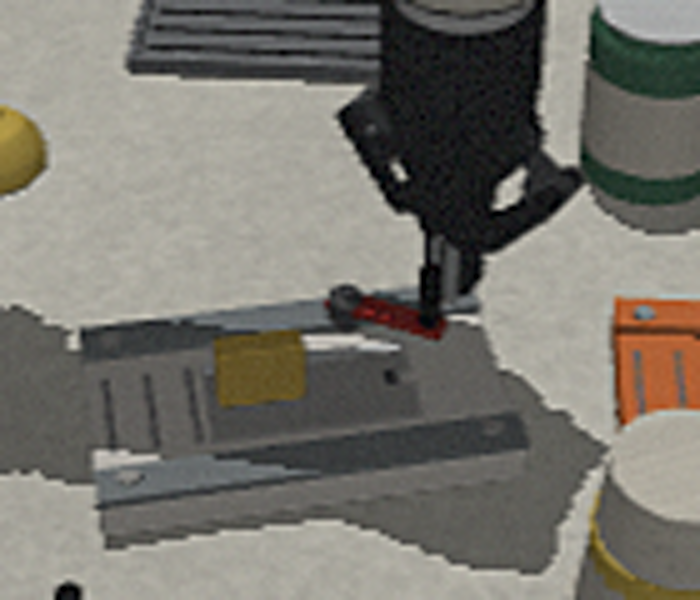

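apply_moves(
  targets="-4.5 -1 0.8 0 0 0 -1; -9 -1.3 0.8 0 0 0 -1; -13.5 -1.8 0.8 0 0 0 -1; -18 -2.4 0.8 0 0 0 -1; -22 -3.7 0.8 0 0 0 -1",
)

```text
time: 18.8
eef_pos: [0.5985, -0.1739, 0.0642]
tool_rot: [0.895, 0.446, -0.0, 0.0]
force: [3.3, 0.7, 1.2]
grip_width: -0.002
```

apply_moves(
  targets="-4.5 -1.4 0 0 0 0 -1; -8.5 -3.6 0 0 0 0 -1; -12 -5.8 0 0 0 0 -1",
)

```text
time: 19.05
eef_pos: [0.5866, -0.1797, 0.0641]
tool_rot: [0.895, 0.446, -0.0, -0.0]
force: [3.6, 0.9, 0.8]
grip_width: -0.004
```

Run:
```python
from h import *
st()
g=optics.grab_frame('side')
cv2.imwrite('pics/s17z.png',cv2.resize(g['color'][190:310,180:320],None,fx=5,fy=5,interpolation=cv2.INTER_CUBIC))
for a in [1.2,1.4,1.5,1.57,1.6]:
    P=pusher(a,0);print(a,np.round(plan((P[0],P[1],.064),.925)[0],1))
```

```text
t 19.05 pos [ 0.5866 -0.1797  0.0641] yawx 0.9247 z [-0. -0. -1.] F [3.57 0.92 0.8 ] g -0.004
1.2 [8.1 7.1 0.1]
1.4 [0.2 2.7 0.1]
1.5 [-3.3 -0.   0.1]
1.57 [-5.6 -2.2  0.1]
1.6 [-6.6 -3.1  0.1]
```

View pics/s17z.png

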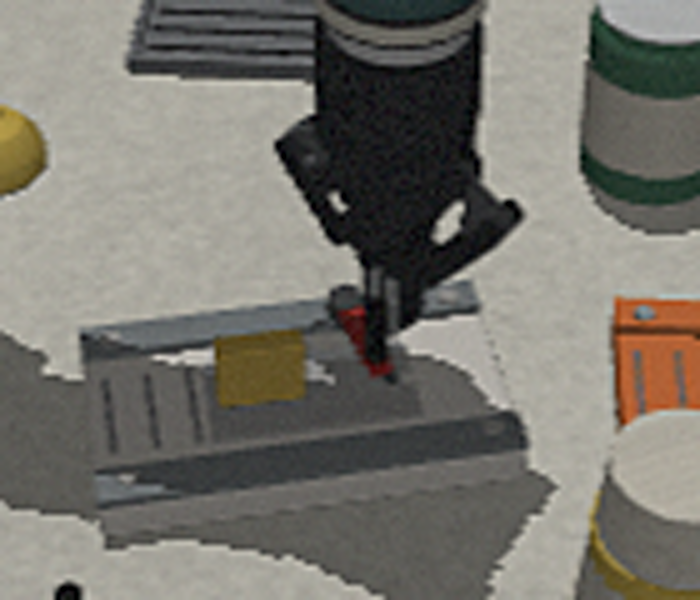

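apply_moves(
  targets="-1.5 -1 0 0 0 0 -1; -3 -2 0 0 0 0 -1; -4.3 -3.2 0 0 0 0 -1; -5.6 -4.4 0 0 0 0 -1",
)

```text
time: 19.43
eef_pos: [0.5803, -0.181, 0.0642]
tool_rot: [0.895, 0.446, 0.0, 0.0]
force: [3.1, 1.5, 1.1]
grip_width: 0.007
```

apply_moves(
  targets="-0.8 -0.8 0 0 0 0 -1; -1.2 -1.2 0 0 0 0 -1; -1.2 -1.2 0 0 0 0 -1",
)

```text
time: 19.68
eef_pos: [0.5784, -0.1813, 0.0641]
tool_rot: [0.895, 0.446, -0.0, -0.0]
force: [1.3, 0.3, 1.0]
grip_width: -0.001
```

Run:
```python
from h import *
st()
g=optics.grab_frame('side')
cv2.imwrite('pics/s18z.png',cv2.resize(g['color'][190:310,180:320],None,fx=5,fy=5,interpolation=cv2.INTER_CUBIC))
for a in [1.4,1.5,1.57,1.6]:
    P=pusher(a,0);print(a,np.round(plan((P[0],P[1],.064),.925)[0],1))
```

```text
t 19.68 pos [ 0.5784 -0.1813  0.0641] yawx 0.9250 z [-0.  0. -1.] F [1.27 0.34 1.04] g -0.001
1.4 [5.7 7.6 0.2]
1.5 [2.1 4.9 0.2]
1.57 [-0.2  2.7  0.2]
1.6 [-1.1  1.8  0.2]
```

View pics/s18z.png

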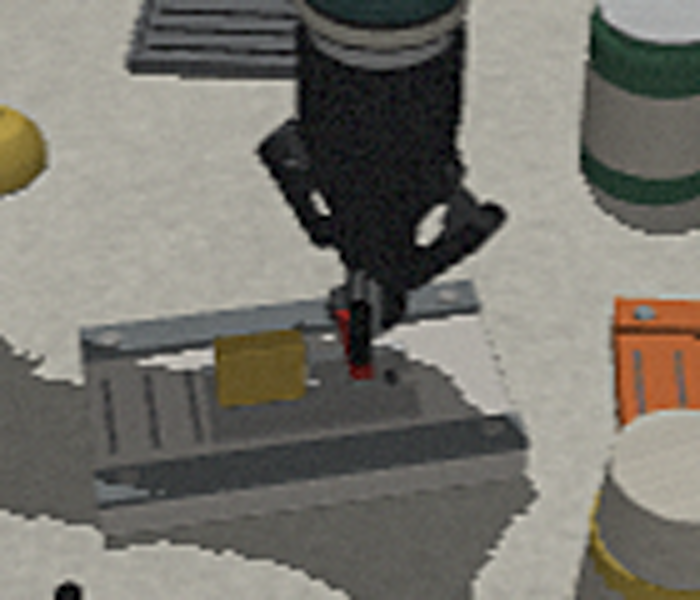

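apply_moves(
  targets="-0.5 -0.5 0 0 0 0 -1; -0.9 -0.9 0 0 0 0 -1; -0.9 -0.9 0 0 0 0 -1",
)

```text
time: 19.98
eef_pos: [0.5778, -0.1813, 0.0643]
tool_rot: [0.895, 0.446, 0.0, 0.0]
force: [4.6, 1.6, 0.6]
grip_width: 0.004
```

apply_moves(
  targets="-0.4 -0.4 0 0 0 0 -1; -0.8 -0.8 0 0 0 0 -1; -0.8 -0.8 0 0 0 0 -1",
)

```text
time: 20.23
eef_pos: [0.5774, -0.1811, 0.0645]
tool_rot: [0.895, 0.446, 0.001, 0.0]
force: [5.6, 1.9, -1.0]
grip_width: 0.001
```

apply_moves(
  targets="-0.5 -0.5 0 0 0 0 -1; -0.8 -0.8 0 0 0 0 -1; -0.8 -0.8 0 0 0 0 -1",
)

```text
time: 20.48
eef_pos: [0.5771, -0.181, 0.0646]
tool_rot: [0.895, 0.447, 0.002, 0.001]
force: [6.4, 3.1, -1.2]
grip_width: 0.003
```

apply_moves(
  targets="-0.5 -0.5 0 0 0 0 -1; -0.8 -0.8 0 0 0 0 -1; -0.8 -0.8 0 0 0 0 -1",
)

```text
time: 20.73
eef_pos: [0.5767, -0.1807, 0.0648]
tool_rot: [0.895, 0.447, 0.002, 0.001]
force: [8.4, 3.8, -1.7]
grip_width: 0.0
```

Run:
```python
from h import *
st()
g=optics.grab_frame('side')
cv2.imwrite('pics/s19z.png',cv2.resize(g['color'][220:300,190:310],None,fx=6.5,fy=6.5,interpolation=cv2.INTER_CUBIC))
```

```text
t 20.73 pos [ 0.5767 -0.1807  0.0648] yawx 0.9265 z [ 0.005  0.    -1.   ] F [ 8.44  3.79 -1.75] g 0.000
```

View pics/s19z.png

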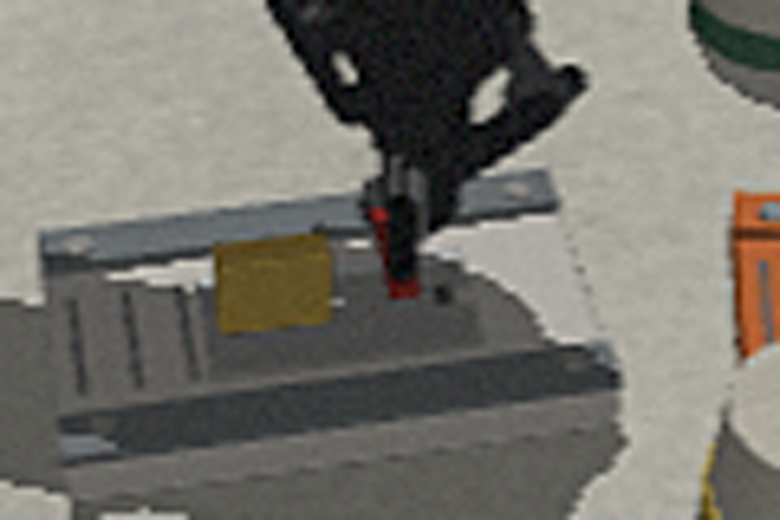

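apply_moves(
  targets="2 2 0 0 0 0 -1; 5 4 0 0 0 0 -1; 10 6 0 0 0 0 -1; 16 8 0 0 0 0 -1; 20 8 0 0 0 0 -1",
)

```text
time: 21.2
eef_pos: [0.5927, -0.1707, 0.0639]
tool_rot: [0.895, 0.446, -0.0, -0.0]
force: [0.8, 0.8, -0.7]
grip_width: 0.001
```

apply_moves(
  targets="0 0 -12 0 0 0 -1; 0 0 -35 0 0 0 -1; 0 0 -65 0 0 0 -1; 0 0 -95 0 0 0 -1; 0 0 -110 0 0 0 -1",
)

```text
time: 21.62
eef_pos: [0.5936, -0.1717, 0.1786]
tool_rot: [0.895, 0.446, 0.002, 0.002]
force: [0.9, 0.2, -0.0]
grip_width: -0.004
```

Run:
```python
from h import *
st()
P=T+MH@np.array([-.04,0.0])
rows((P[0],P[1],.20),.14,-1)
g=optics.grab_frame('side')
cv2.imwrite('pics/s20z.png',cv2.resize(g['color'][220:300,190:310],None,fx=6.5,fy=6.5,interpolation=cv2.INTER_CUBIC))
g=optics.grab_frame('scene')
cv2.imwrite('pics/c20z.png',cv2.resize(g['color'][140:250,150:330],None,fx=4.4,fy=4.4,interpolation=cv2.INTER_CUBIC))
```

```text
t 21.62 pos [ 0.5936 -0.1717  0.1786] yawx 0.9244 z [ 0.005 -0.001 -1.   ] F [ 0.95  0.16 -0.03] g -0.004
-12.2 -7.7 -3.1 0.0005 -0.0005 0.112 -1; -24.5 -15.3 -6.2 0.001 -0.001 0.2241 -1; -36.7 -23.0 -9.3 0.0014 -0.0015 0.3361 -1; -49.0 -30.7 -12.5 0.0019 -0.002 0.4482 -1; -61.2 -38.3 -15.6 0.0024 -0.0025 0.5602 -1
-14.5 0.0 -3.1 0.0005 -0.0005 0.112 -1; -28.9 0.0 -6.1 0.001 -0.001 0.2241 -1
```

View pics/s20z.png

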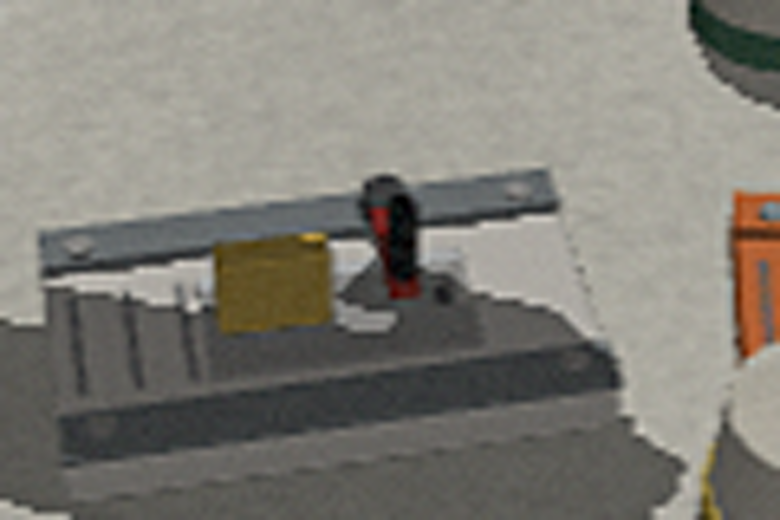

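View pics/c20z.png

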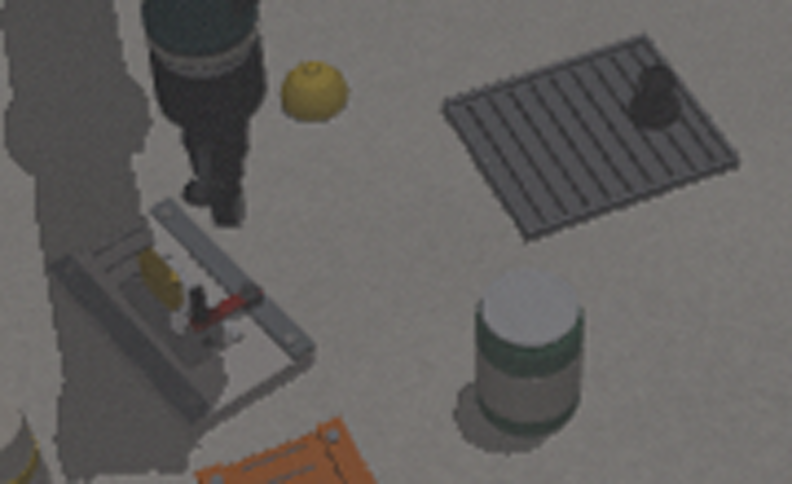

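Look from above with the wrist camera to check keeper angle and blade.

apply_moves(
  targets="-12 -8 -3 0 0 0.112 -1; -24 -15 -6 0 0 0.224 -1; -37 -23 -9 0 0 0.336 -1; -49 -31 -12 0 0 0.448 -1; -61 -38 -15 0 0 0.56 -1",
)

```text
time: 22.13
eef_pos: [0.5237, -0.1966, 0.1886]
tool_rot: [0.984, 0.179, -0.001, -0.001]
force: [0.8, 0.7, -0.5]
grip_width: -0.005
```

apply_moves(
  targets="-14 0 -3 0 0 0.112 -1; -29 0 -6 0 0 0.224 -1; -29 0 -6 0 0 0.224 -1; -29 0 -6 0 0 0.224 -1; -29 0 -6 0 0 0.224 -1",
)

```text
time: 22.55
eef_pos: [0.4988, -0.2063, 0.1949]
tool_rot: [0.997, 0.072, -0.0, -0.0]
force: [0.4, 0.9, -0.5]
grip_width: -0.001
```

Run:
```python
from h import *
st()
g=optics.grab_frame('wrist')
cv2.imwrite('pics/w21z.png',cv2.resize(g['color'][30:260,130:390],None,fx=2.6,fy=2.6,interpolation=cv2.INTER_CUBIC))
```

```text
t 22.55 pos [ 0.4988 -0.2063  0.1949] yawx 0.1443 z [-0.  0. -1.] F [ 0.42  0.85 -0.53] g -0.001
```

View pics/w21z.png

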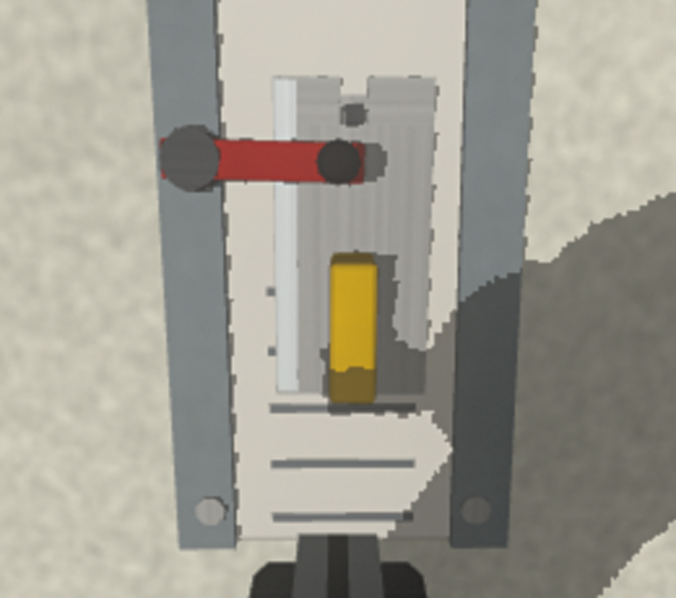

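Run:
```python
from h import *
g=optics.grab_frame('wrist')
cv2.imwrite('pics/w22z.png',cv2.resize(g['color'][52:100,225:305],None,fx=10,fy=10,interpolation=cv2.INTER_CUBIC))
st()
```

```text
t 22.65 pos [ 0.499  -0.2064  0.1949] yawx 0.1438 z [-0.  0. -1.] F [-0.42  0.04  0.69] g -0.002
```

View pics/w22z.png

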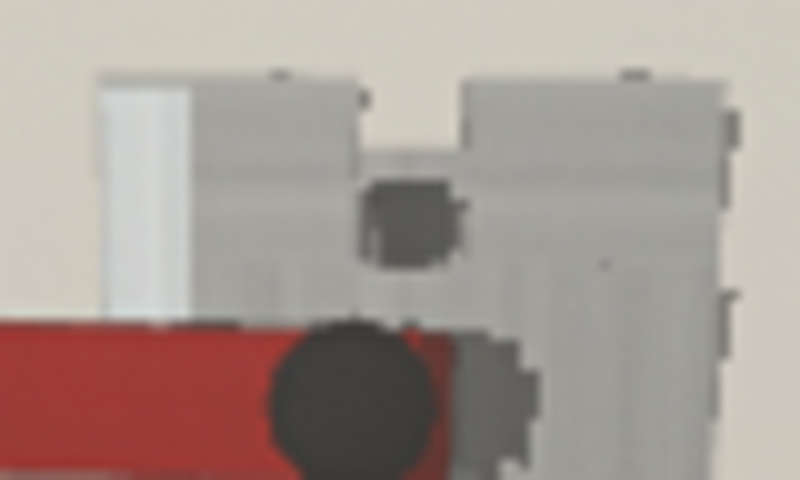

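```bash
python3 -c "
from rig import r
print(r.job_done())"
```

```text
the job is handed in; nothing more can be done
None
```

The blade is back in the slicer bed and the keeper is locked across it. I handed the job in at about 22.7 s of the 72 s limit.

- **Blade:** I took it from the drying tray, laid it flat in the channel and slid it in until it touched the pin. The reading was about 3 N, so the pin was pushed about 0.5 mm. I eased back to about 1 N before letting go.
- **Keeper:** I pushed the knob with shut fingers until the keeper stopped against its hard stop, at about 9 N. Then I backed away and raised the arm clear.
- **Last checks:** The overhead picture shows the bottom of the notch against the pin with no visible gap. The keeper lies straight across the blade, at about 1.6 rad judged by eye. The gripper is empty and touching nothing. The last scene picture shows the pusher, lemon and tea tin still in place, and I never moved near the other items.
- **Disagreements:** The cameras differed from the finger positions by 2–3 mm sideways. I handled this by comparing the pin and notch in the same wrist picture and by feel. My first aim at the grip rib was about 4 mm off, because the arm was still moving when I measured. I corrected it before closing the fingers.

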